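Put the parts of the hand-screw clamps away

TASK

Put the dismantled hand-screw clamps away: hook every wooden jaw by its roller hanger onto the green upper part of the sloped rail, let go there, and let it roll down by itself to the red stop or up against the jaw before it. Stand every spindle that is in the sloped bin in a socket of its own in the dark wooden block, rod down and fully in, handle up. Leave the glue bottle, the hammer and the try square where they are.

Things in the scene. Friction and masses are not known exactly. Their poses are not given: they have to be found in the camera images.
- jaw0: Wooden clamp jaw, a pale block 34 x 40 x 110 mm under a dark steel C-shaped roller hanger; 226 mm tall, 0.24 kg; may be absent. Origin: on the block's underside (block spans x -13..21, y -20..20 mm), z up, y along the rail. A side plate at x -20..-15 joins block and top: the hook is open to +x. Stands upright in a compartment of the blue bin at the start, opening away from the robot.
- jaw1: Wooden clamp jaw, a pale block 34 x 40 x 110 mm under a dark steel C-shaped roller hanger; 226 mm tall, 0.24 kg; may be absent. Origin: on the block's underside (block spans x -13..21, y -20..20 mm), z up, y along the rail. A side plate at x -20..-15 joins block and top: the hook is open to +x. Stands upright in a compartment of the blue bin at the start, opening away from the robot.
- jaw2: Wooden clamp jaw, a pale block 34 x 40 x 110 mm under a dark steel C-shaped roller hanger; 226 mm tall, 0.24 kg; may be absent. Origin: on the block's underside (block spans x -13..21, y -20..20 mm), z up, y along the rail. A side plate at x -20..-15 joins block and top: the hook is open to +x. Stands upright in a compartment of the blue bin at the start, opening away from the robot.
- jaw0_seat (a point): Point on the jaw, 144 mm above its origin, that lies on the bar's centre line when hung; axes as the jaw. Here: a gap from the wheels (2 mm up) to the strap on the block (28 mm down), open to +x. Above it two white wheels at y = +-18: flanges 14 mm apart, 4 mm deep; tread bottom 6 mm up. To hang: bring the gap over the bar moving in +x, wheels clear above it, then lower.
- jaw1_seat (a point): Point on the jaw, 144 mm above its origin, that lies on the bar's centre line when hung; axes as the jaw. Here: a gap from the wheels (2 mm up) to the strap on the block (28 mm down), open to +x. Above it two white wheels at y = +-18: flanges 14 mm apart, 4 mm deep; tread bottom 6 mm up. To hang: bring the gap over the bar moving in +x, wheels clear above it, then lower.
- jaw2_seat (a point): Point on the jaw, 144 mm above its origin, that lies on the bar's centre line when hung; axes as the jaw. Here: a gap from the wheels (2 mm up) to the strap on the block (28 mm down), open to +x. Above it two white wheels at y = +-18: flanges 14 mm apart, 4 mm deep; tread bottom 6 mm up. To hang: bring the gap over the bar moving in +x, wheels clear above it, then lower.
- jaw0_grip (a point): Middle of the jaw's orange grip tab, 205 mm above the jaw's origin: the tab is 12 mm thick in x, 32 mm in y, 42 mm tall, standing on the hanger's steel top plate (28 mm in x, 68 mm in y, top face 21 mm below this point; its turned-down ends bump the stop or the next hanger). Hold it here from above. Hung, the jaw balances.
- jaw1_grip (a point): Middle of the jaw's orange grip tab, 205 mm above the jaw's origin: the tab is 12 mm thick in x, 32 mm in y, 42 mm tall, standing on the hanger's steel top plate (28 mm in x, 68 mm in y, top face 21 mm below this point; its turned-down ends bump the stop or the next hanger). Hold it here from above. Hung, the jaw balances.
- jaw2_grip (a point): Middle of the jaw's orange grip tab, 205 mm above the jaw's origin: the tab is 12 mm thick in x, 32 mm in y, 42 mm tall, standing on the hanger's steel top plate (28 mm in x, 68 mm in y, top face 21 mm below this point; its turned-down ends bump the stop or the next hanger). Hold it here from above. Hung, the jaw balances.
- spindle0: Clamp spindle: steel rod 10 mm in diameter, 110 long, then a ferrule (18 diameter, 12 long) and a round wooden handle (26 diameter, z = 122 to 192 mm); 0.11 kg, centre of mass at z = 86. May be absent. Origin: the rod's foot, on the axis; z along the axis to the handle. At the start it leans in the sloped bin 35 degrees from vertical, handle up, away from the robot, free of the bin.
- spindle1: Clamp spindle: steel rod 10 mm in diameter, 110 long, then a ferrule (18 diameter, 12 long) and a round wooden handle (26 diameter, z = 122 to 192 mm); 0.11 kg, centre of mass at z = 86. May be absent. Origin: the rod's foot, on the axis; z along the axis to the handle. At the start it leans in the sloped bin 35 degrees from vertical, handle up, away from the robot, free of the bin.
- spindle2: Clamp spindle: steel rod 10 mm in diameter, 110 long, then a ferrule (18 diameter, 12 long) and a round wooden handle (26 diameter, z = 122 to 192 mm); 0.11 kg, centre of mass at z = 86. May be absent. Origin: the rod's foot, on the axis; z along the axis to the handle. At the start it leans in the sloped bin 35 degrees from vertical, handle up, away from the robot, free of the bin.
- holder: Dark wooden socket block, 70 x 186 x 60 mm, 0.9 kg, loose on the bench (it can be shifted). Origin: centre of its underside, z up. Three round sockets along its y (at -65, 0, 65 mm): 14 mm in diameter, 48 mm deep (floor 12 mm above the bench), mouths with a 3 mm chamfer. A spindle fully in has its foot 12 mm above the bench.
- holder_hole0 (a point): Centre of the mouth of the socket at y = -65 mm, on the block's top, 60 mm above the bench; axes as the block.
- holder_hole1 (a point): Centre of the mouth of the socket at y = 0 mm, on the block's top, 60 mm above the bench; axes as the block.
- holder_hole2 (a point): Centre of the mouth of the socket at y = 65 mm, on the block's top, 60 mm above the bench; axes as the block.
- rail_stop (a point): Low end of the sloped bar (12 mm in diameter, 370 long, fixed): on its centre line at the face of the red stop, a plate 50 mm wide, up to 58 mm above the bar. 160 mm above the bench. y points downhill along the bar (8 degrees), x level, across it, away from the robot, z square to both. Hangers roll freely; the first rests with its middle 34 mm from here, each next 68 mm behind.
- rail_load (a point): On the bar's centre line, 305 mm up from the stop: the middle of where hangers are put on; axes as rail_stop. The bar is green from 254 mm to its top end at 370 mm. A jaw whose seat point and axes match these is hung right. Its -x side is free; two 10 mm brackets (30 and 330 mm from the stop) hold the bar from +x, from 2 mm below its centre line, on posts 83 mm off.
- bin: Blue bin, 58 x 244 x 60 mm, walls 6 mm, fixed, with three compartments in a row along its y, each 46 mm in x, 73 mm in y inside. Origin: centre of its underside; the floor is 6 mm up.
- rack: Plywood sloped bin, 222 mm wide (y), fixed, with three compartments 72 mm apart in which the spindles lean 35 degrees towards its +x. Origin: centre of its base (140 x 222 mm). Only the rods lie in it: its board ends 108 mm up along the spindle.
- glue: Glue bottle, 56 mm in diameter, 150 mm tall; leave alone. Origin: underside.
- mallet: Hammer lying on the bench, handle to its -x; leave alone.
- square: Try square lying on the bench: wooden stock 120 x 22 x 16 mm, steel blade 160 mm along its y; leave alone. Origin: under the stock's middle.

How it is judged:
At the end, for the whole second after the job is handed in: Every jaw hangs at rest on the rail (8 mm), the first within 46 mm of the stop, the others within 78 mm of a neighbour and 185 mm of the stop; every spindle rests in a socket, foot under 20 mm above the block's underside, within 10 degrees of upright; the block is upright (x of jaw0_seat in the frame of rail_stop between -0.008 and 0.008 m and z of jaw0_seat in the frame of rail_stop between -0.008 and 0.008 m and y of each of jaw0_seat, jaw1_seat, jaw2_seat in the frame of rail_stop above -0.185 m and (y of jaw0_seat in the frame of rail_stop above -0.046 m or distance between jaw0_seat and jaw1_seat below 0.078 m or distance between jaw0_seat and jaw2_seat below 0.078 m) and linear speed of each of jaw0, jaw1, jaw2, spindle0, spindle1, spindle2 below 0.03 m/s and x of jaw1_seat in the frame of rail_stop between -0.008 and 0.008 m and z of jaw1_seat in the frame of rail_stop between -0.008 and 0.008 m and (y of jaw1_seat in the frame of rail_stop above -0.046 m or distance between jaw1_seat and jaw0_seat below 0.078 m or distance between jaw1_seat and jaw2_seat below 0.078 m) and x of jaw2_seat in the frame of rail_stop between -0.008 and 0.008 m and z of jaw2_seat in the frame of rail_stop between -0.008 and 0.008 m and (y of jaw2_seat in the frame of rail_stop above -0.046 m or distance between jaw2_seat and jaw0_seat below 0.078 m or distance between jaw2_seat and jaw1_seat below 0.078 m) and y of any of jaw0_seat, jaw1_seat, jaw2_seat in the frame of rail_stop above -0.046 m and z of each of spindle0, spindle1, spindle2 in the frame of holder below 0.02 m and x of spindle0 in the frame of holder between -0.012 and 0.012 m and y of spindle0 in the frame of holder between -0.08 and 0.08 m and angle between each of spindle0, spindle1, spindle2's own z axis and vertical below 0.18 rad and x of spindle1 in the frame of holder between -0.012 and 0.012 m and y of spindle1 in the frame of holder between -0.08 and 0.08 m and x of spindle2 in the frame of holder between -0.012 and 0.012 m and y of spindle2 in the frame of holder between -0.08 and 0.08 m and angle between holder's own z axis and vertical below 0.06 rad); the robot touches nothing.
It fails at once if the glue bottle is moved more than 3 cm (distance of glue from where it was at the start of the episode above 0.03 m).
It fails at once if the hammer is moved more than 3 cm (distance of mallet from where it was at the start of the episode above 0.03 m).
It fails at once if the try square is moved more than 3 cm (distance of square from where it was at the start of the episode above 0.03 m).
It fails at once if the gripper is still on a jaw whose hanger is on the rail and has run well past the green part (its centre less than 225 mm from the stop): it must roll down by itself ((contact force between the fingers and jaw0 above 0.3 N and y of jaw0_seat in the frame of rail_stop between -0.225 and 0 m and x of jaw0_seat in the frame of rail_stop between -0.012 and 0.012 m and z of jaw0_seat in the frame of rail_stop between -0.012 and 0.012 m) or (contact force between the fingers and jaw1 above 0.3 N and y of jaw1_seat in the frame of rail_stop between -0.225 and 0 m and x of jaw1_seat in the frame of rail_stop between -0.012 and 0.012 m and z of jaw1_seat in the frame of rail_stop between -0.012 and 0.012 m) or (contact force between the fingers and jaw2 above 0.3 N and y of jaw2_seat in the frame of rail_stop between -0.225 and 0 m and x of jaw2_seat in the frame of rail_stop between -0.012 and 0.012 m and z of jaw2_seat in the frame of rail_stop between -0.012 and 0.012 m)).
Of jaw0, jaw1, jaw2 only 2 to 3 are there at a start; the rules pass over those that are not, and their reading is None.
Of spindle0, spindle1, spindle2 only 2 to 3 are there at a start; the rules pass over those that are not, and their reading is None.
At some moment in a run one of holder may be knocked a few centimetres aside while the robot is not near it.
It also fails if it takes over 210 s, if anything falls off the work surface, if the arm or the gripper's body presses on something with over 40 N, if the wrist force passes 120 N, or if a joint passes its speed limit or range.

ROBOT

A 6-joint arm with a two-finger parallel gripper is mounted at the origin on the work surface. World frame = base frame: x ahead of the robot, y to its left, z up, the work surface at z = 0. Lengths are in m, angles in rad, forces in N, time in s.
With the tool pointing down it reaches from about 0.35 to 0.775 m from the base axis. Payload 7.3 kg.
Tool frame: the origin (TCP) lies between the finger pads; the fingertips stand 8 mm ahead of it and the grasp point (between the pads) lies 11 mm behind it (robot.nose_length is the distance from the TCP to the fingertips, in m); z points along the fingers, y is the line along which they close (so a half turn about z gives the same grasp; the last joint's range is limited). The gripper opens to 92 mm and grips with 3 to 60 N. Pads are 19 mm wide; open, the fingers measure 130 mm over their backs; the gripper's body (75 mm by 190 mm) begins 47 mm behind the grasp point.
Start: joints at [-1.306, 0.342, 1.524, -0, 1.275, -0.146], TCP at [0.21, -0.481, 0.235] pointing down, gripper open.
Joint ranges: [-2.53, 2.53], [-0.77, 2.02], [0.04, 2.7], [-1, 4.14], [0.28, 2.66], [-3.11, 3.11]. Speed limits (rad/s): [2.57, 2.57, 3.14, 3.14, 3.14, 3.14].

INTERFACE

Orientations are given as [roll, pitch, yaw] about the fixed x, y, z axes, in that order (R = Rz(yaw) Ry(pitch) Rx(roll)).
In Python, from cell import robot gives the robot as it stands. The module is installed in compiled form; this text tells all that it offers.
- The arm moves only by the shell command python3 -m jog 'ROWS' [FORCE]. ROWS is JSON, a list that holds one entry, the list of rows, each a list of 5 numbers: the gripper's target within -1 to 1 (fully open at 1, half-way at 0, shut at -1), then the shift along the tool's x, y, z in m, then the turn about the tool's z in rad. A call has 1 to 5 rows; each row is the pose to reach, as a shift and turn from the pose commanded when the call began, along the tool's axes at that moment; what a row does not reach only later rows make up. A row lasts 1/12 s, in which the tool goes at most 41.7 mm and 7.16 degrees, less where a joint would pass 70% of its speed; a pose out of reach is approached as far as the arm can. A call with a gripper value outside its range is refused whole. The fingers move at their own pace and stop on an object; FORCE is the grip in N (left out, the last holds). Time passes only in rows, so rows that repeat a pose let the fingers close. It gives the time, the measured TCP pose, the force, the opening and the grip force at its end, in the units of the state.
- robot.observe(): the state, without advancing time (a new reading comes with each control period).
- robot.read_camera(name): name is "scene" or "top" or "wrist"; returns the picture (400x640x3 uint8, red, green, blue); there is no depth.
- robot.camera_model(name): a dict with "camera_matrix" (3x3 intrinsics, pixels), "position" and "attitude" of the camera in the world; the wrist camera has in their place "mount" (4x4, takes a point from camera to tool coordinates, whose origin is the TCP and whose axes are the flange's). Camera axes: x right, y down, z forward; pixel columns grow to the right and rows downward; lengths in m; the calibration is good to about 2 mm. A picture is of the moment at which its call begins: read the wrist's pose just before it. camera_model takes no time and is no camera call.
- robot.hand_in(): hands the job in; it is judged then, once.
The state is a dict: "time": time; "qpos": joint angles; "qvel": joint speeds; "joint_efforts": joint torques, N m; "tool_pos": TCP position; "tool_rot": TCP orientation; "contact_force": force on the tool from outside, world axes, zero at the start; "torque": the same for the moment, N m; "opening": finger opening in m; "grip_force": force on a finger pad.
Only numpy, scipy, OpenCV 4.12 (cv2) and the standard library are available. Lean on these libraries where they do the work, as an engineer would, in place of code of your own. Each camera call takes 0.05 s, during which the arm holds its last target. There are 200 camera calls.

## Working session

There is one attempt and no reset: what is moved stays moved. The work goes in short steps, Python scripts to look and compute and a shell command to move; the robot and the scene stay as the last step left them, time stands still between calls to the robot, and variables do not carry over. Pictures are saved under pics/ and viewed, at most 14 in all, crops included, and the job is handed in when it is done.

```bash
ls; mkdir -p pics; python3 - <<'E'
from cell import robot
import cv2,numpy as np
for n in("scene","top"):
    im=robot.read_camera(n); cv2.imwrite(f"pics/{n}0.png",im[...,::-1]); m=robot.camera_model(n); print(n,m)
print(robot.camera_model("wrist")); print(robot.observe())
E
```

```text
pics
scene {'camera_matrix': array([[387.31910398,   0.        , 320.2469311 ],
       [  0.        , 387.31910398, 196.51604015],
       [  0.        ,   0.        ,   1.        ]]), 'position': array([ 1.25248987, -0.30409287,  0.83041369]), 'attitude': array([-2.28819724, -0.00746767,  1.20873954])}
top {'camera_matrix': array([[490.73680297,   0.        , 322.49019665],
       [  0.        , 490.73680297, 201.08632777],
       [  0.        ,   0.        ,   1.        ]]), 'position': array([ 0.34950469, -0.01863973,  1.40196051]), 'attitude': array([-2.98255443, -0.00705811, -1.55213264])}
{'camera_matrix': array([[314.30856084,   0.        , 323.52297253],
       [  0.        , 314.30856084, 197.32922218],
       [  0.        ,   0.        ,   1.        ]]), 'mount': array([[-1.76713701e-03, -9.53069733e-01, -3.02745705e-01,
         8.22539930e-02],
       [ 9.99998056e-01, -1.94900682e-03,  2.98619722e-04,
         5.78641760e-04],
       [-8.74658863e-04, -3.02744589e-01,  9.53071324e-01,
        -1.50309310e-01],
       [ 0.00000000e+00,  0.00000000e+00,  0.00000000e+00,
         1.00000000e+00]])}
{'time': 0.1, 'qpos': array([-1.30602161e+00,  3.42653056e-01,  1.52486540e+00, -6.65229076e-06,
        1.27541450e+00, -1.46040686e-01]), 'qvel': array([-0.00066055, -0.00100014, -0.00294904,  0.00031331, -0.00059295,
       -0.00128993]), 'joint_efforts': array([ 1.43071928e-03, -4.32004452e+01, -2.44694549e+01,  7.18608429e-02,
        5.26282412e-02, -4.81421068e-05]), 'tool_pos': array([ 0.20957377, -0.48099477,  0.23413403]), 'tool_rot': array([-3.14026569e+00, -1.88749493e-04,  4.10817221e-01]), 'contact_force': array([-0.10148675, -0.0634447 ,  0.04190148]), 'torque': array([ 0.00470184,  0.00421095, -0.01199312]), 'grip_force': 0.0, 'opening': 0.09167957185869058}
```

View pics/scene0.png

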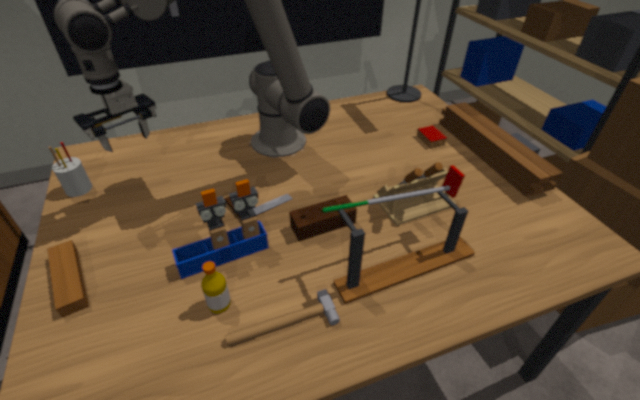

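View pics/top0.png

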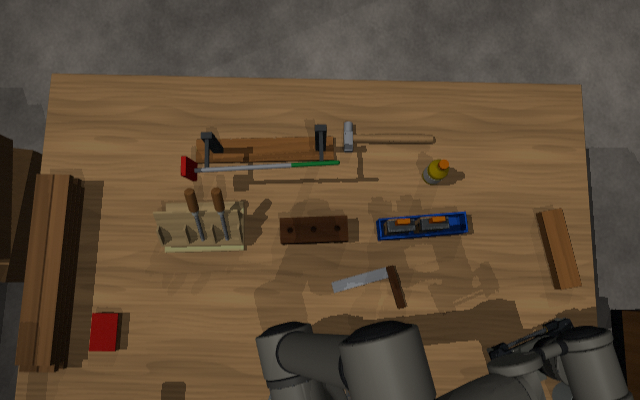

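```bash
cat > h.py <<'E'
from cell import robot
import cv2,numpy as np
from scipy.spatial.transform import Rotation as R
def cam(n,o=None):
    m=robot.camera_model(n); K=m["camera_matrix"]
    if n=="wrist":
        o=o or robot.observe(); T=np.eye(4);T[:3,:3]=R.from_euler('xyz',o["tool_rot"]).as_matrix();T[:3,3]=o["tool_pos"]
        T=T@m["mount"]; return K,T[:3,:3],T[:3,3]
    return K,R.from_euler('xyz',m["attitude"]).as_matrix(),m["position"]
def ray(c,uv):
    K,Rm,p=c; d=Rm@np.linalg.inv(K)@[uv[0],uv[1],1]; return p,d/np.linalg.norm(d)
def onz(c,uv,z):
    p,d=ray(c,uv); return p+d*(z-p[2])/d[2]
def proj(c,P):
    K,Rm,p=c; q=K@(Rm.T@(np.array(P)-p)); return q[:2]/q[2]
def tri(rs):
    A=sum(np.eye(3)-np.outer(d,d) for p,d in rs); b=sum((np.eye(3)-np.outer(d,d))@p for p,d in rs)
    x=np.linalg.solve(A,b); return x,[np.linalg.norm(np.cross(x-p,d)) for p,d in rs]
def mask(im,lo,hi):
    return cv2.inRange(cv2.cvtColor(im,cv2.COLOR_RGB2HSV),np.array(lo),np.array(hi))
def blobs(m,amin=15):
    n,l,s,c=cv2.connectedComponentsWithStats(m)
    out=[]
    for i in range(1,n):
        if s[i,4]>=amin:
            ys,xs=np.where(l==i); out.append((s[i,4],c[i],cv2.minAreaRect(np.c_[xs,ys].astype(np.float32)),s[i,:4]))
    return out
def shot(n,name=None):
    o=robot.observe(); im=robot.read_camera(n)
    if name: cv2.imwrite(f"pics/{name}.png",im[...,::-1])
    return im,cam(n,o)
def delta(P,yaw=None):
    "tool-axis shift and turn to bring TCP to P"
    o=robot.observe(); Rm=R.from_euler('xyz',o["tool_rot"]).as_matrix()
    d=Rm.T@(np.array(P)-o["tool_pos"])
    t=None if yaw is None else -((yaw-o["tool_rot"][2]+np.pi/2)%np.pi-np.pi/2)
    return np.round(d,4),t
E
python3 - <<'E'
from h import *
np.set_printoptions(precision=4,suppress=True)
o=robot.observe();Rm=R.from_euler('xyz',o["tool_rot"]).as_matrix();print("tool axes",Rm.T)
ims={n:(cv2.imread(f"pics/{n}0.png")[...,::-1].copy(),cam(n)) for n in("top","scene")}
for n,(im,c) in ims.items():
    hsv=cv2.cvtColor(im,cv2.COLOR_RGB2HSV)
    for nm,lo,hi in(("orange",(5,200,150),(16,255,255)),("green",(50,150,60),(80,255,255)),("red",(0,200,80),(3,255,255)),("blue",(105,150,50),(125,255,255))):
        for b in blobs(mask(im,lo,hi)): print(n,nm,b[0],b[1],[np.round(x,1) for x in b[2]],b[3])
im,c=ims["top"]
g=cv2.cvtColor(im,cv2.COLOR_RGB2GRAY)
for uv in((290,229),(313.5,229),(337,228)): 
    u,v=int(uv[0]),int(uv[1]); p=g[v-6:v+7,u-7:u+8].astype(int); w=np.clip(p.mean()-12-p,0,None); yy,xx=np.mgrid[v-6:v+7,u-7:u+8]
    q=((w*xx).sum()/w.sum(),(w*yy).sum()/w.sum()); print("hole",q,onz(c,q,.06))
for q in((197,170),(294,165),(338,162)): print(q,[onz(c,q,z) for z in(.16,.195,.211)])
for q in((402,221),(433,219)): print(q,onz(c,q,.225))
cv2.imwrite("pics/topc.png",cv2.resize(im[125:260,140:480,::-1],None,fx=2.35,fy=2.35,interpolation=cv2.INTER_CUBIC))
E
```

```text
tool axes [[ 0.9168  0.3994  0.0002]
 [ 0.3994 -0.9168 -0.0013]
 [-0.0004  0.0013 -1.    ]]
top green 169 [314.8757 163.2189] [array([315. , 163.1]), array([ 3.8, 46.2]), np.float64(86.6)] [292 161  47   6]
top red 94 [183.0213 165.9043] [array([183., 166.]), array([18.,  4.]), np.float64(90.0)] [181 157   5  19]
top red 970 [103.1031 331.5928] [array([103.1, 331.7]), array([25.6, 38.9]), np.float64(4.8)] [ 89 313  29  38]
top blue 624 [426.9231 225.9247] [array([421.6, 225.4]), array([20.8, 90.5]), np.float64(85.1)] [376 212  92  28]
scene orange 22 [241.5909 181.6818] [array([241.6, 181.8]), array([2.1, 9.5]), np.float64(74.1)] [237 180  10   4]
scene orange 26 [207.4615 191.2308] [array([207.4, 191.3]), array([ 2.2, 11.4]), np.float64(76.0)] [202 189  12   5]
scene orange 54 [208.3148 265.5185] [array([208.5, 265.5]), array([7., 9.]), np.float64(90.0)] [204 262  10   8]
scene green 163 [341.5767 206.2883] [array([344.4, 205.5]), array([ 4.7, 43.7]), np.float64(79.7)] [323 202  44  10]
scene red 200 [431.78  133.425] [array([432. , 133.5]), array([23.3, 12. ]), np.float64(45.0)] [4
[... 479 characters left out ...]
]
hole (np.float64(289.6082170880557), np.float64(229.54713382737577)) [0.4841 0.0646 0.06  ]
hole (np.float64(313.26052631578943), np.float64(228.0842105263158)) [ 0.4893 -0.0002  0.06  ]
hole (np.float64(337.28628355704694), np.float64(227.13192114093957)) [ 0.4933 -0.0661  0.06  ]
(197, 170) [array([0.6238, 0.3021, 0.16  ]), array([0.6161, 0.2931, 0.195 ]), array([0.6125, 0.289 , 0.211 ])]
(294, 165) [array([0.6421, 0.0519, 0.16  ]), array([0.6339, 0.0499, 0.195 ]), array([0.6301, 0.049 , 0.211 ])]
(338, 162) [array([ 0.6524, -0.062 ,  0.16  ]), array([ 0.6439, -0.0608,  0.195 ]), array([ 0.64  , -0.0603,  0.211 ])]
(402, 221) [ 0.4935 -0.2164  0.225 ]
(433, 219) [ 0.4998 -0.2915  0.225 ]
```

View pics/topc.png

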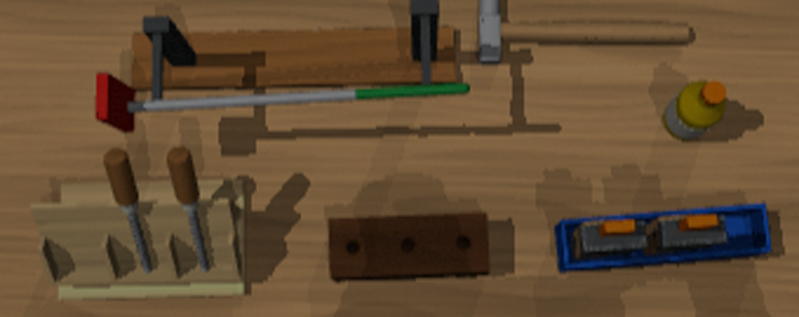

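```bash
python3 -m jog '[[[1,0.02,0,-0.04,0],[1,0.05,0,-0.08,0],[1,0.09,-0.02,-0.08,0],[1,0.13,-0.04,-0.08,0],[1,0.165,-0.05,-0.08,0]]]' 20
python3 -m jog '[[[1,0.04,-0.015,0,0],[1,0.08,-0.03,0,0],[1,0.12,-0.045,0,0],[1,0.16,-0.06,0,0],[1,0.2,-0.08,0,0]]]'
python3 -m jog '[[[1,0,0,0,-0.12],[1,0,0,0,-0.24],[1,0,0,0,-0.36],[1,0,0,0,-0.48],[1,0,0,0,-0.6]]]'
python3 -m jog '[[[1,0,0,0,-0.12],[1,0,0,0,-0.24],[1,0,0,0,-0.36],[1,0,0,0,-0.48],[1,0,0,0,-0.6]]]'
python3 - <<'E'
from h import *
im,c=shot("wrist","w1"); print(delta((.4935,-.2164,.30),1.654),c[2])
E
```

```text
time: 0.52
tool_pos: [0.336, -0.3733, 0.3154]
tool_rot: [3.14, -0.0, 0.41]
contact_force: [0.4, -0.3, -0.2]
opening: 0.0918
grip_force: 0.0
time: 0.93
tool_pos: [0.4834, -0.2253, 0.3143]
tool_rot: [-3.141, 0.0, 0.411]
contact_force: [0.8, -0.9, 0.9]
opening: 0.0918
grip_force: 0.0
time: 1.35
tool_pos: [0.4821, -0.2266, 0.3142]
tool_rot: [-3.14, 0.0, 1.017]
contact_force: [-0.9, 0.6, 0.1]
opening: 0.0919
grip_force: 0.0
time: 1.77
tool_pos: [0.482, -0.2268, 0.3142]
tool_rot: [-3.141, -0.001, 1.617]
contact_force: [0.1, -0.1, -0.2]
opening: 0.0917
grip_force: 0.0
(array([0.0097, 0.0121, 0.0142]), np.float64(-0.030026317014137494)) [ 0.4785575  -0.14521093  0.46454312]
```

View pics/w1.png

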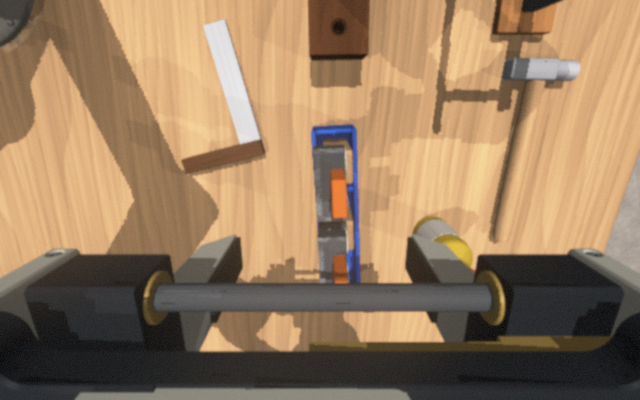

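```bash
python3 - <<'E'
from h import *
im=cv2.imread("pics/w1.png")[...,::-1].copy(); c=cam("wrist")
for b in blobs(mask(im,(5,190,120),(16,255,255)),60):
    print(b[0],b[2],onz(c,b[1],.225)); x,y,w,h=b[3]
    print(onz(c,(x+w/2,y+h),.232),onz(c,(x+w/2,y),.19), delta(onz(c,(x+w/2,y+h/2),.22)))
E
```

```text
250 ((338.3031921386719, 196.4891815185547), (39.189300537109375, 12.5634183883667), 87.95458984375) [ 0.49350189 -0.21897838  0.225     ]
[ 0.49464707 -0.23473217  0.232     ] [ 0.49511229 -0.21252259  0.19      ] (array([0.0041, 0.0127, 0.0942]), None)
```

```bash

python3 -m jog '[[[1,0.008,0.012,0,-0.035],[1,0.008,0.012,0.035,-0.035],[1,0.008,0.012,0.07,-0.035],[1,0.008,0.012,0.1,-0.035],[1,0.008,0.012,0.111,-0.035]]]' 20
python3 -m jog '[[[-1,0,0,0,0],[-1,0,0,0,0],[-1,0,0,0,0],[-1,0,0,0,0],[-1,0,0,0,0]]]' 25
python3 -m jog '[[[-1,0,0,-0.02,0],[-1,0,0,-0.05,0],[-1,0,0,-0.08,0],[-1,0,0,-0.1,0],[-1,0,0,-0.12,0]]]'
python3 - <<'E'
from h import *
im,c=shot("wrist","w2"); shot("scene","s2")
E
```

```text
time: 2.23
tool_pos: [0.4917, -0.217, 0.1989]
tool_rot: [-3.135, -0.005, 1.643]
contact_force: [0.2, 0.1, 0.2]
opening: 0.0918
grip_force: 0.0
time: 2.65
tool_pos: [0.4944, -0.2188, 0.205]
tool_rot: [3.14, 0.002, 1.645]
contact_force: [-0.3, -0.3, -0.7]
opening: 0.0634
grip_force: 0.0
time: 3.07
tool_pos: [0.494, -0.2185, 0.3263]
tool_rot: [3.139, 0.002, 1.646]
contact_force: [0.5, 0.2, -0.8]
opening: 0.0298
grip_force: 0.0
```

View pics/w2.png

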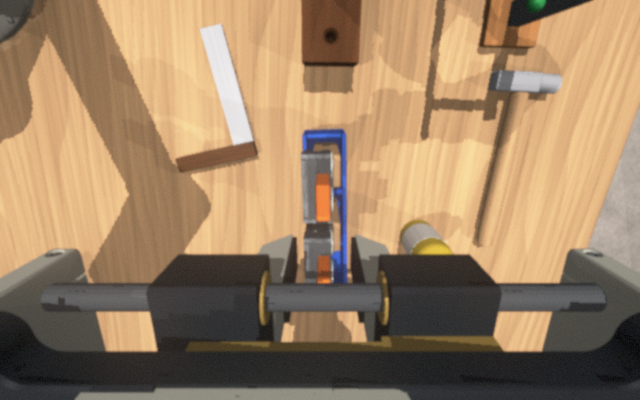

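The fingers had not finished closing (they move about 70 mm/s), so the jaw is untouched. I'll repeat with a longer close.

```bash

python3 -m jog '[[[0.2,0,0,0,0],[0.2,0,0,0,0],[0.2,0,0,0,0],[0.2,0,0,0.02,0],[0.2,0,0,0.05,0]]]' 25
python3 -m jog '[[[0.2,0,0,0.03,0],[0.2,0,0,0.06,0],[0.2,0,0,0.071,0],[0.2,0,0,0.071,0],[-1,0,0,0.071,0]]]' 25
python3 -m jog '[[[-1,0,0,0,0],[-1,0,0,0,0],[-1,0,0,0,0],[-1,0,0,0,0],[-1,0,0,0,0]]]' 25
python3 -m jog '[[[-1,0,0,0,0],[-1,0,0,0,0],[-1,0,0,0,0],[-1,0,0,0,0],[-1,0,0,0,0]]]' 25
```

```text
time: 3.58
tool_pos: [0.4948, -0.219, 0.2747]
tool_rot: [3.138, 0.003, 1.646]
contact_force: [0.1, -0.4, -0.2]
opening: 0.0504
grip_force: 0.0
time: 4.0
tool_pos: [0.4935, -0.2182, 0.2019]
tool_rot: [-3.14, -0.001, 1.646]
contact_force: [0.1, 0.0, 0.7]
opening: 0.0517
grip_force: 0.0
time: 4.42
tool_pos: [0.494, -0.2185, 0.2032]
tool_rot: [3.141, 0.001, 1.646]
contact_force: [0.3, -0.8, -0.2]
opening: 0.0199
grip_force: 0.0
time: 4.83
tool_pos: [0.4939, -0.2185, 0.203]
tool_rot: [3.141, 0.0, 1.646]
contact_force: [-1.3, 1.0, 3.0]
opening: 0.0119
grip_force: 25.0
```

```bash

python3 -m jog '[[[-1,0,0,-0.01,0],[-1,0,0,-0.03,0],[-1,0,0,-0.06,0],[-1,0,0,-0.09,0],[-1,0,0,-0.11,0]]]' 40
python3 -m jog '[[[-1,0.015,0.005,0,0],[-1,0.04,0.01,0,0],[-1,0.065,0.015,0,0],[-1,0.09,0.02,0,0],[-1,0.115,0.025,0,0]]]'
python3 -m jog '[[[-1,0.025,0.005,0,0.03],[-1,0.05,0.01,0,0.03],[-1,0.075,0.015,0,0.03],[-1,0.1,0.02,0,0.03],[-1,0.118,0.028,0,0.03]]]'
python3 -m jog '[[[-1,0,0,0.01,0],[-1,0,0,0.03,0],[-1,0,0,0.047,0],[-1,0,0,0.047,0],[-1,0,0,0.047,0]]]'
python3 - <<'E'
from h import *
shot("wrist","w3"); im,_=shot("scene")
cv2.imwrite("pics/s3.png",cv2.resize(im[120:280,180:480,::-1],None,fx=2.6,fy=2.6,interpolation=cv2.INTER_CUBIC))
E
```

```text
time: 5.25
tool_pos: [0.4942, -0.2185, 0.3155]
tool_rot: [3.14, 0.001, 1.646]
contact_force: [-0.1, -0.1, -2.4]
opening: 0.0118
grip_force: 40.0
time: 5.67
tool_pos: [0.5099, -0.1007, 0.3126]
tool_rot: [-3.141, -0.0, 1.645]
contact_force: [-0.1, 0.0, -2.9]
opening: 0.0117
grip_force: 40.0
time: 6.08
tool_pos: [0.5286, 0.02, 0.3128]
tool_rot: [-3.141, -0.001, 1.617]
contact_force: [-0.8, -1.0, -2.9]
opening: 0.0118
grip_force: 40.0
time: 6.5
tool_pos: [0.5288, 0.018, 0.2652]
tool_rot: [-3.139, -0.0, 1.616]
contact_force: [0.4, -0.3, -2.5]
opening: 0.0118
grip_force: 40.0
```

View pics/s3.png

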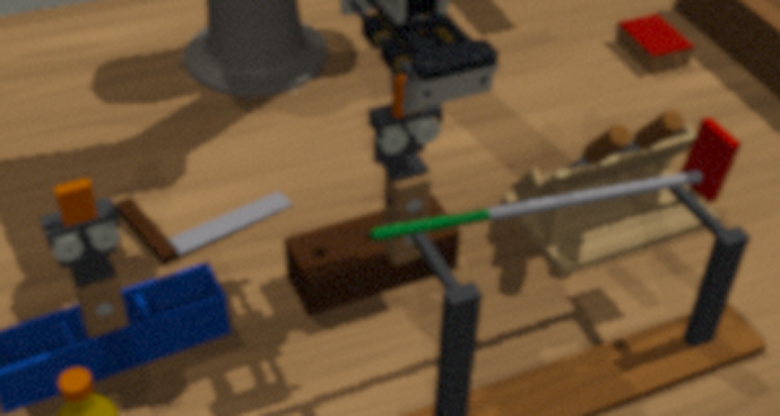

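View pics/w3.png

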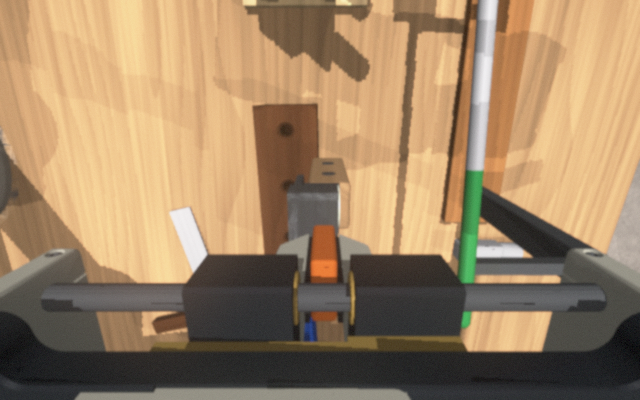

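```bash
python3 - <<'E'
from h import *
im=cv2.imread("pics/w3.png")[...,::-1].copy(); c=cam("wrist")
m=mask(im,(45,120,50),(85,255,255))
for r in range(175,250,12):
    xs=np.where(m[r,440:500])[0]+440; uv=(xs.mean(),r)
    z=.2
    for _ in range(8): P=onz(c,uv,z); z=.16+(.3021-P[1])*np.tan(np.radians(8))
    print(uv,len(xs),P)
m2=blobs(m,100)[0]; print(m2[3])
P=onz(c,(473,m2[3][1]),.195);print("edge",P)
E
```

```text
(np.float64(474.0), 175) 15 [0.63769181 0.05045371 0.19536658]
(np.float64(473.5), 187) 16 [0.63840643 0.04178894 0.19658433]
(np.float64(473.5), 199) 16 [0.63949851 0.03302593 0.19781589]
(np.float64(472.0), 211) 15 [0.63949334 0.02410256 0.19906999]
(np.float64(471.0), 223) 13 [0.63986109 0.01507647 0.20033853]
(np.float64(469.0), 235) 15 [0.63948281 0.00590047 0.20162813]
(np.float64(468.5), 247) 14 [ 0.64023337 -0.00335319  0.20292865]
[459 172  23 111]
edge [0.63673296 0.05255409 0.195     ]
```

```bash

python3 -m jog '[[[-1,0,0.02,0,0],[-1,-0.002,0.045,0,0],[-1,-0.005,0.07,0,0],[-1,-0.005,0.095,0,0],[-1,-0.005,0.109,0,0]]]'
python3 -m jog '[[[-1,0,0,0,0],[-1,0,0,0.004,0],[-1,0,0,0.008,0],[-1,0,0,0.011,0],[-1,0,0,0.011,0]]]'
python3 - <<'E'
from h import *
shot("wrist","w4"); im,_=shot("scene")
cv2.imwrite("pics/s4.png",cv2.resize(im[140:260,260:480,::-1],None,fx=3.5,fy=3.5,interpolation=cv2.INTER_CUBIC))
E
```

```text
time: 7.02
tool_pos: [0.6409, 0.0174, 0.2667]
tool_rot: [3.138, 0.0, 1.615]
contact_force: [1.2, 0.3, -3.7]
opening: 0.0117
grip_force: 40.0
time: 7.43
tool_pos: [0.6376, 0.0179, 0.2562]
tool_rot: [3.14, 0.0, 1.616]
contact_force: [-1.0, 0.6, 2.9]
opening: 0.0116
grip_force: 40.0
```

View pics/s4.png

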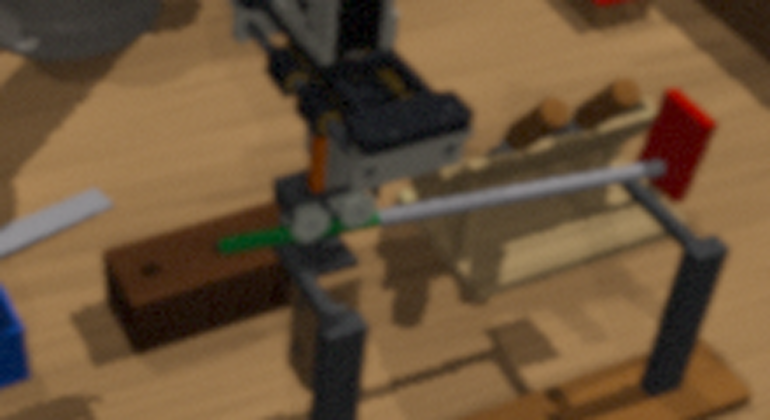

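Wheels sit over the green bar and the force shows contact; I'm releasing now.

```bash

python3 -m jog '[[[0.2,0,0,0.001,0],[0.2,0,0,0.001,0],[0.2,0,0,0,0],[0.2,0,0,-0.02,0],[0.2,0,0,-0.05,0]]]'
python3 -m jog '[[[0.2,0,0,-0.02,0],[0.2,0,0,-0.03,0],[0.2,0,-0.03,-0.04,0],[0.2,0,-0.06,-0.04,0],[0.2,0,-0.09,-0.04,0]]]'
python3 - <<'E'
from h import *
im,_=shot("scene")
cv2.imwrite("pics/s5.png",cv2.resize(im[120:280,180:480,::-1],None,fx=2.6,fy=2.6,interpolation=cv2.INTER_CUBIC))
print(delta((.4998,-.293,.30),1.654))
E
```

```text
time: 7.95
tool_pos: [0.6372, 0.0178, 0.3018]
tool_rot: [-3.135, -0.001, 1.616]
contact_force: [1.0, -0.2, -1.3]
opening: 0.0406
grip_force: 0.0
time: 8.37
tool_pos: [0.5477, 0.0136, 0.3445]
tool_rot: [3.141, 0.0, 1.616]
contact_force: [0.4, -0.4, 0.4]
opening: 0.0548
grip_force: 0.0
(array([-0.3048, -0.0559,  0.0447]), np.float64(-0.03777144198913973))
```

View pics/s5.png

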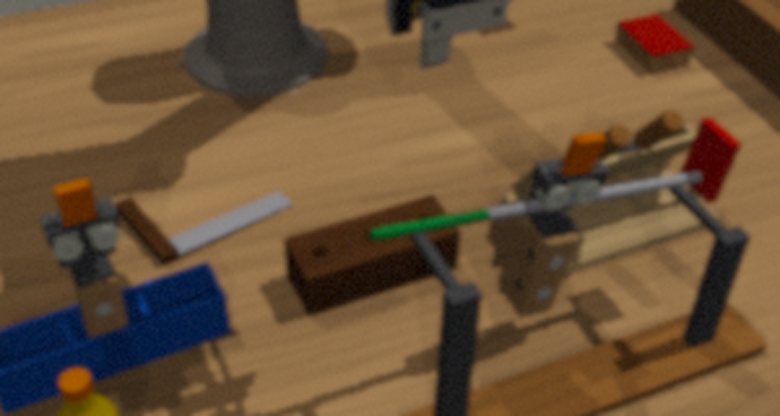

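```bash

python3 -m jog '[[[0.2,-0.02,-0.01,0,-0.03],[0.2,-0.055,-0.02,0,-0.03],[0.2,-0.09,-0.03,0,-0.03],[0.2,-0.125,-0.04,0,-0.03],[0.2,-0.16,-0.05,0,-0.03]]]'
python3 -m jog '[[[0.2,-0.035,0,0,0],[0.2,-0.07,0,0,0],[0.2,-0.105,0,0,0],[0.2,-0.14,-0.005,0.03,0],[0.2,-0.14,-0.005,0.03,0]]]'
python3 - <<'E'
from h import *
im,c=shot("wrist","w6"); shot("scene","s6")
for b in blobs(mask(im,(5,190,120),(16,255,255)),60):
    x,y,w,h=b[3]; print(b[0],b[3])
    print(onz(c,(x+w/2,y+h),.232),onz(c,(x+w/2,y),.19), delta(onz(c,(x+w/2,y+h/2),.22)))
print(delta((.4998,-.293,.203),1.654))
E
```

```text
time: 8.83
tool_pos: [0.5053, -0.1498, 0.3448]
tool_rot: [3.141, 0.0, 1.646]
contact_force: [1.6, 0.7, -0.8]
opening: 0.0551
grip_force: 0.0
time: 9.25
tool_pos: [0.5096, -0.2929, 0.3101]
tool_rot: [-3.137, -0.002, 1.641]
contact_force: [-1.3, 0.4, -1.0]
opening: 0.0552
grip_force: 0.0
64 [444 219  16  18]
[ 0.61247387 -0.30957149  0.232     ] [ 0.62880161 -0.3096695   0.19      ] (array([-0.0253,  0.1049,  0.0921]), None)
(array([-0.0032, -0.0105,  0.1096]), np.float64(-0.010859780636784944))
```

```bash
python3 - <<'E'
from h import *
im=cv2.imread("pics/w6.png")[...,::-1].copy(); c=cam("wrist")
m=mask(im,(3,150,70),(18,255,255)); m[:,:280]=0; m[:,400:]=0; m[285:]=0
for b in blobs(m,40):
    x,y,w,h=b[3]; print(b[0],b[3])
    print(onz(c,(x+w/2,y+h),.232), delta(onz(c,(x+w/2,y+h/2),.22)))
print(cv2.cvtColor(im,cv2.COLOR_RGB2HSV)[170:250:8,310:345:5].tolist()[4])
E
```

```text
729 [304 189  16  52]
[ 0.50294865 -0.31841028  0.232     ] (array([-0.0109, -0.0095,  0.0925]), None)
[[11, 189, 204], [10, 186, 208], [10, 102, 122], [118, 27, 134], [115, 121, 139], [116, 126, 146], [113, 160, 223]]
```

```bash

python3 -m jog '[[[0.2,-0.007,-0.01,0,-0.01],[0.2,-0.007,-0.01,0.035,-0.01],[0.2,-0.007,-0.01,0.07,-0.01],[0.2,-0.007,-0.01,0.1,-0.01],[0.2,-0.007,-0.01,0.107,-0.01]]]' 25
python3 -m jog '[[[0.2,0,0,0,0],[-1,0,0,0,0],[-1,0,0,0,0],[-1,0,0,0,0],[-1,0,0,0,0]]]' 25
python3 -m jog '[[[-1,0,0,0,0],[-1,0,0,0,0],[-1,0,0,0,0],[-1,0,0,0,0],[-1,0,0,0,0]]]' 40
python3 -m jog '[[[-1,0,0,-0.01,0],[-1,0,0,-0.03,0],[-1,0,0,-0.06,0],[-1,0,0,-0.09,0],[-1,0,0,-0.11,0]]]' 40
python3 - <<'E'
from h import *
print(delta((.53,.018,.313),1.615)); im,_=shot("scene","s7")
cv2.imwrite("pics/s7c.png",cv2.resize(im[100:280,160:480,::-1],None,fx=2.5,fy=2.5,interpolation=cv2.INTER_CUBIC))
E
```

```text
time: 9.77
tool_pos: [0.5005, -0.2933, 0.204]
tool_rot: [-3.137, -0.005, 1.657]
contact_force: [-1.1, -0.3, -1.0]
opening: 0.0551
grip_force: 0.0
time: 10.18
tool_pos: [0.5024, -0.2964, 0.2094]
tool_rot: [3.139, 0.002, 1.656]
contact_force: [0.1, 0.6, -0.3]
opening: 0.0327
grip_force: 0.0
time: 10.6
tool_pos: [0.5017, -0.2961, 0.2078]
tool_rot: [3.142, 0.0, 1.656]
contact_force: [-0.7, -0.4, 0.9]
opening: 0.0119
grip_force: 40.0
time: 11.02
tool_pos: [0.502, -0.2962, 0.321]
tool_rot: [3.139, 0.002, 1.656]
contact_force: [1.4, -0.0, -2.0]
opening: 0.0114
grip_force: 40.0
(array([0.3107, 0.0546, 0.0075]), np.float64(0.04078441051524906))
```

View pics/s7c.png

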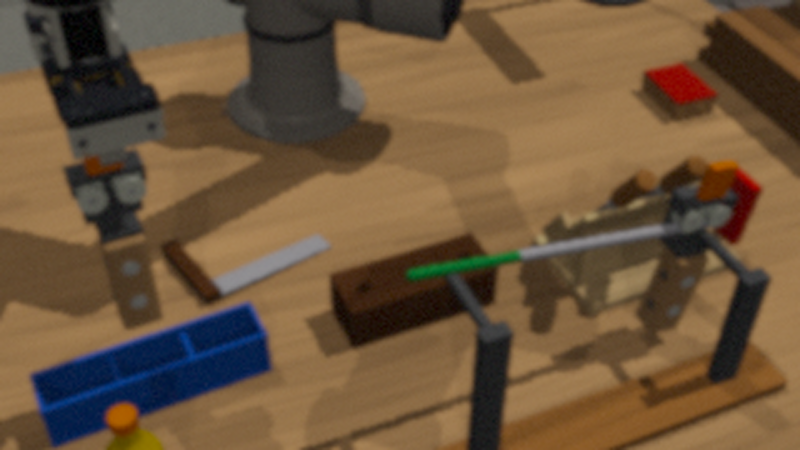

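```bash

python3 -m jog '[[[-1,0.015,0.005,0,0],[-1,0.045,0.01,0,0],[-1,0.08,0.015,0,0],[-1,0.115,0.02,0,0],[-1,0.15,0.025,0,0]]]'
python3 -m jog '[[[-1,0.035,0.005,0,0.04],[-1,0.07,0.01,0,0.04],[-1,0.105,0.015,0,0.04],[-1,0.14,0.02,0,0.04],[-1,0.16,0.03,0,0.04]]]'
python3 -m jog '[[[-1,0,0,0,0],[-1,0,0,0.02,0],[-1,0,0,0.045,0],[-1,0,0,0.05,0],[-1,0,0,0.05,0]]]'
python3 -c "
from h import *
print(delta((.638,.018,.270),1.615))"
```

```text
time: 11.48
tool_pos: [0.5135, -0.143, 0.3172]
tool_rot: [-3.141, -0.001, 1.655]
contact_force: [-0.2, 0.3, -1.4]
opening: 0.0117
grip_force: 40.0
time: 11.9
tool_pos: [0.529, 0.0209, 0.3178]
tool_rot: [-3.141, -0.001, 1.618]
contact_force: [1.0, -1.4, -1.9]
opening: 0.0122
grip_force: 40.0
time: 12.32
tool_pos: [0.529, 0.0171, 0.2659]
tool_rot: [-3.137, -0.0, 1.615]
contact_force: [-0.3, 0.8, -0.9]
opening: 0.0116
grip_force: 40.0
(array([-0.0039,  0.1089, -0.0047]), np.float64(0.0003246199591413479))
```

```bash

python3 -m jog '[[[-1,0,0.01,-0.003,0],[-1,-0.002,0.035,-0.003,0],[-1,-0.005,0.065,-0.003,0],[-1,-0.005,0.095,-0.003,0],[-1,-0.005,0.109,-0.003,0]]]'
python3 -m jog '[[[-1,0,0,0,0],[-1,0,0,0.004,0],[-1,0,0,0.007,0],[-1,0,0,0.01,0],[-1,0,0,0.01,0]]]'
```

```text
time: 12.73
tool_pos: [0.6424, 0.0165, 0.2718]
tool_rot: [3.138, 0.001, 1.615]
contact_force: [0.1, 0.1, -2.4]
opening: 0.0117
grip_force: 40.0
time: 13.15
tool_pos: [0.638, 0.0174, 0.2621]
tool_rot: [-3.141, 0.0, 1.616]
contact_force: [-3.1, 0.8, 4.3]
opening: 0.012
grip_force: 40.0
```

```bash

python3 -m jog '[[[0.2,0,0,0.001,0],[0.2,0,0,0.001,0],[0.2,0,0,0,0],[0.2,0,0,-0.02,0],[0.2,0,0,-0.05,0]]]'
python3 -m jog '[[[0.2,0,0,-0.02,0],[0.2,0,0,-0.03,0],[0.2,0,-0.03,-0.06,0],[0.2,0,-0.07,-0.06,0],[0.2,0,-0.1,-0.06,0]]]'
python3 -m jog '[[[0.2,0,-0.04,0,0],[0.2,0,-0.08,0,0],[0.2,0,-0.12,0,0],[0.2,0,-0.15,0,0],[0.2,0,-0.15,0,0]]]'
python3 - <<'E'
from h import *
im,c=shot("top","t8")
g=cv2.cvtColor(im,cv2.COLOR_RGB2GRAY); hsv=cv2.cvtColor(im,cv2.COLOR_RGB2HSV)
# orange tabs, spindle handles
for b in blobs(mask(im,(5,180,110),(16,255,255))): print("or",b[0],b[1])
m=mask(im,(4,90,40),(14,200,150)); m[:170]=0;m[245:]=0;m[:,:150]=0;m[:,350:]=0
for b in blobs(m,25): print("br",b[0],b[1],[np.round(x,1) for x in b[2]],b[3])
for nm,uv in(("A",(192,195)),("A",(196,205)),("B",(217,195)),("wood",(220,175))):print(nm,hsv[uv[1],uv[0]])
v=im[180:255,140:360,::-1]; cv2.imwrite("pics/t8c.png",cv2.resize(v,None,fx=3.6,fy=3.6,interpolation=cv2.INTER_CUBIC))
E
```

```text
time: 13.57
tool_pos: [0.6381, 0.0175, 0.3081]
tool_rot: [-3.135, -0.001, 1.616]
contact_force: [-0.2, 0.2, 0.4]
opening: 0.0408
grip_force: 0.0
time: 13.98
tool_pos: [0.5381, 0.0128, 0.372]
tool_rot: [3.139, 0.001, 1.616]
contact_force: [-0.4, -0.6, 0.7]
opening: 0.0551
grip_force: 0.0
time: 14.4
tool_pos: [0.385, 0.0065, 0.3717]
tool_rot: [3.141, 0.001, 1.616]
contact_force: [1.3, -0.1, 1.7]
opening: 0.0549
grip_force: 0.0
or 57 [223.8245614  159.36842105]
or 51 [195.82352941 160.09803922]
or 72 [443.68055556 163.72222222]
br 64 [191.21875 199.15625] [array([190.6, 199.5]), array([20.4,  7.4]), np.float64(77.9)] [187 189  10  21]
br 71 [216.95774648 198.30985915] [array([215.9, 199.6]), array([23.2,  9.1]), np.float64(87.3)] [211 188  11  24]
br 159 [330.57232704 226.20125786] [array([331. , 225.7]), array([16.2, 13.6]), np.float64(24.4)] [322 221  17  15]
A [ 15 184  50]
A [ 14 177  39]
B [ 15 177  62]
wood [ 13 118  26]
```

View pics/t8c.png

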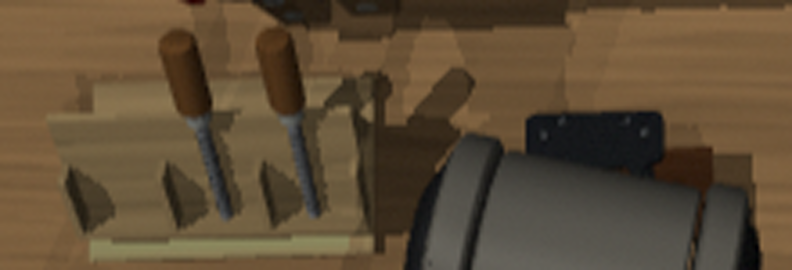

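```bash

python3 -m jog '[[[0.2,0,0,0,0.12],[0.2,0,0,0,0.24],[0.2,0,0,0,0.36],[0.2,0,0,0,0.48],[0.2,0,0,0,0.6]]]'
python3 -m jog '[[[0.2,0,0,0,0.12],[0.2,0,0,0,0.24],[0.2,0,0,0,0.36],[0.2,0,0,0,0.48],[0.2,0,0,0,0.6]]]'
python3 -m jog '[[[0.2,0,0,0,0.12],[0.2,0,0,0,0.24],[0.2,0,0,0,0.34],[0.2,0,0,0,0.34],[0.2,0,0,0,0.34]]]'
python3 - <<'E'
from h import *
from scipy.optimize import brentq
np.set_printoptions(precision=4,suppress=True)
c=cam("top"); px=lambda u,v:(140+(u+.5)/3.6-.5,180+(v+.5)/3.6-.5)
for n,t,j,f in(("A",(178,42),(198,110),(225,212)),("B",(274,38),(292,108),(314,212))):
    F=lambda z0:np.linalg.norm((onz(c,px(*t),z0+.157)-onz(c,px(*f),z0))[:2])-.110
    for z in(0.0,.01,.02,.03): print(n,z,F(z), end=' ')
    z0=.02
    for z0 in (.012,.022):
        T=onz(c,px(*t),z0+.157);J=onz(c,px(*j),z0+.1);f0=onz(c,px(*f),z0); print(n,z0,T,J,f0,np.arctan2(*(T-f0)[[1,0]]))
E
```

```text
time: 14.87
tool_pos: [0.3906, 0.0061, 0.3706]
tool_rot: [3.141, -0.0, 1.01]
contact_force: [-0.6, 0.1, 0.0]
opening: 0.0551
grip_force: 0.0
time: 15.28
tool_pos: [0.3906, 0.0061, 0.3705]
tool_rot: [3.141, -0.0, 0.41]
contact_force: [0.2, -0.3, -0.0]
opening: 0.0554
grip_force: 0.0
time: 15.7
tool_pos: [0.3903, 0.0061, 0.3705]
tool_rot: [3.142, -0.0, 0.079]
contact_force: [-0.1, -0.3, -1.0]
opening: 0.055
grip_force: 0.0
A 0.0 -0.0014892529717762393 A 0.01 -0.002467489687898408 A 0.02 -0.0034448788920128925 A 0.03 -0.004421397046702996 A 0.012 [0.5659 0.3167 0.169 ] [0.5254 0.3143 0.112 ] [0.4586 0.3141 0.012 ] 0.0235336581164025
A 0.022 [0.5641 0.3139 0.179 ] [0.524  0.3118 0.122 ] [0.4578 0.3117 0.022 ] 0.02069025089982837
B 0.0 0.0014984396485251822 B 0.01 0.0004922501156600506 B 0.02 -0.0005134355779959077 B 0.03 -0.0015186034197929993 B 0.012 [0.5701 0.249  0.169 ] [0.5282 0.2454 0.112 ] [0.4599 0.2443 0.012 ] 0.04251626101543309
B 0.022 [0.5683 0.2468 0.179 ] [0.5269 0.2433 0.122 ] [0.4591 0.2424 0.022 ] 0.040353425780460375
```

```bash
R='[[[0.2,0,0,0,-0.12],[0.2,0,0,0,-0.24],[0.2,0,0,0,-0.36],[0.2,0,0,0,-0.48],[0.2,0,0,0,-0.6]]]'
python3 -m jog '[[[0.2,0,0,0,-0.12],[0.2,0,0,0,-0.24],[0.2,0,0,0,-0.36],[0.2,0,0,0,-0.48],[0.2,0,0,0,-0.6]]]' >/dev/null
python3 -m jog '[[[0.2,0,0,0,-0.12],[0.2,0,0,0,-0.24],[0.2,0,0,0,-0.36],[0.2,0,0,0,-0.48],[0.2,0,0,0,-0.6]]]' >/dev/null
python3 -m jog '[[[0.2,0,0,0,-0.12],[0.2,0,0,0,-0.24],[0.2,0,0,0,-0.36],[0.2,0,0,0,-0.48],[0.2,0,0,0,-0.6]]]' >/dev/null
python3 -m jog '[[[0.2,0,0,0,-0.12],[0.2,0,0,0,-0.24],[0.2,0,0,0,-0.36],[0.2,0,0,0,-0.48],[0.2,0,0,0,-0.6]]]' >/dev/null
python3 -m jog '[[[0.2,0,0,0,-0.12],[0.2,0,0,0,-0.24],[0.2,0,0,0,-0.36],[0.2,0,0,0,-0.48],[0.2,0,0,0,-0.6]]]' >/dev/null
python3 -m jog '[[[0.2,0,0,0,-0.09],[0.2,0,0,0,-0.09],[0.2,0,0,0,-0.09]]]'
python3 -c "
from h import *
print(delta((.545,.247,.26),3.17))
im,c=shot('top')
g=cv2.cvtColor(im,cv2.COLOR_RGB2GRAY)"
```

```text
time: 18.03
tool_pos: [0.3899, 0.0062, 0.3706]
tool_rot: [-3.142, 0.0, -3.118]
contact_force: [-0.1, -0.6, 0.6]
opening: 0.0549
grip_force: 0.0
(array([-0.1607,  0.2372,  0.1106]), np.float64(-0.0050250442488337654))
```

```bash

python3 -m jog '[[[0.2,-0.015,0.03,0.02,0],[0.2,-0.03,0.06,0.03,0],[0.2,-0.045,0.09,0.04,0],[0.2,-0.06,0.12,0.05,0],[0.2,-0.075,0.15,0.06,0]]]'
python3 -m jog '[[[0.2,-0.025,0.025,0.01,0],[0.2,-0.05,0.05,0.02,0],[0.2,-0.075,0.08,0.03,0],[0.2,-0.086,0.088,0.04,0],[0.2,-0.086,0.088,0.04,0]]]'
python3 -m jog '[[[0.2,0,0,0,0]]]'
python3 -c "
from h import *
print(delta((.545,.247,.26),3.17)); shot('wrist','w9')"
```

```text
time: 18.5
tool_pos: [0.4615, 0.1596, 0.3101]
tool_rot: [-3.142, 0.0, -3.119]
contact_force: [-0.8, 0.2, 1.0]
opening: 0.0553
grip_force: 0.0
time: 18.92
tool_pos: [0.5455, 0.25, 0.2669]
tool_rot: [-3.141, -0.004, -3.117]
contact_force: [-1.2, 0.1, -0.8]
opening: 0.0549
grip_force: 0.0
time: 19.0
tool_pos: [0.5445, 0.2481, 0.2692]
tool_rot: [-3.14, -0.003, -3.118]
contact_force: [-0.5, 0.5, 0.6]
opening: 0.0551
grip_force: 0.0
(array([-0.0005, -0.0011,  0.0092]), np.float64(-0.00432935106677057))
```

View pics/w9.png

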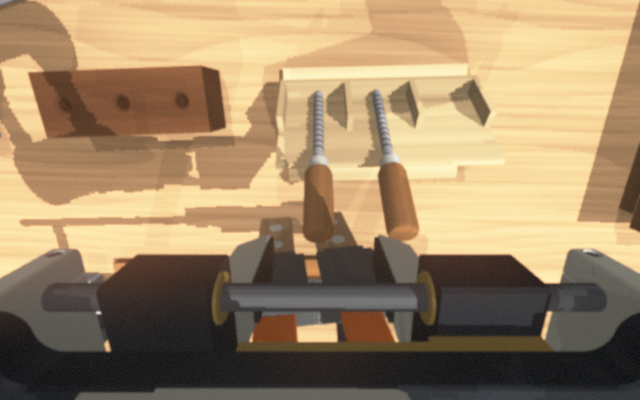

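```bash
python3 - <<'E'
from h import *
np.set_printoptions(precision=4,suppress=True)
c=cam("top");w=cam("wrist"); px=lambda u,v:(140+(u+.5)/3.6-.5,180+(v+.5)/3.6-.5)
S={"A":[((178,42),(401,228)),((198,110),(390,162)),((225,212),(377,93))],"B":[((274,38),(318,232)),((292,108),(317.5,165)),((314,212),(318.5,93))]}
for n,L in S.items():
    for z0,(a,b) in zip((.157,.1,0),L):
        print(n,*tri([ray(c,px(*a)),ray(w,b)]), onz(w,b,z0+.015))
E
```

```text
A [0.5638 0.3123 0.1808] [np.float64(0.0011122118457449215), np.float64(0.0011122118457450004)] [0.5674 0.3136 0.172 ]
A [0.5273 0.3185 0.0901] [np.float64(0.001780773340649448), np.float64(0.0017807733406495349)] [0.5214 0.3116 0.115 ]
A [0.4559 0.3048 0.0498] [np.float64(0.0003796758336374826), np.float64(0.00037967583363762654)] [0.4555 0.31   0.015 ]
B [0.5656 0.2436 0.1899] [np.float64(0.0011228979818988165), np.float64(0.0011228979818986842)] [0.5727 0.2426 0.172 ]
B [0.5241 0.2409 0.1311] [np.float64(0.0015184302647013256), np.float64(0.001518430264701269)] [0.526  0.2402 0.115 ]
B [0.4575 0.2388 0.0414] [np.float64(9.98494105424081e-05), np.float64(9.984941054234915e-05)] [0.4571 0.2384 0.015 ]
```

```bash

python3 -m jog '[[[0.2,-0.002,-0.005,0.02,-0.005],[0.2,-0.002,-0.005,0.055,-0.005],[0.2,-0.002,-0.005,0.09,-0.005],[0.2,-0.002,-0.005,0.12,-0.005],[0.2,-0.002,-0.005,0.131,-0.005]]]' 8
python3 -m jog '[[[0.2,0,0,0,0],[-1,0,0,0,0],[-1,0,0,0,0],[-1,0,0,0,0],[-1,0,0,0,0]]]' 8
python3 -m jog '[[[-1,0,0,0,0],[-1,0,0,0,0],[-1,0,0,0,0],[-1,0,0,0,0],[-1,0,0,0,0]]]' 8
python3 -m jog '[[[-1,0,0,-0.01,0],[-1,0,0,-0.03,0],[-1,0,0,-0.05,0],[-1,0,0,-0.07,0],[-1,0,0,-0.09,0]]]' 8
python3 -m jog '[[[-1,0,0,-0.02,0],[-1,0,0,-0.04,0],[-1,0,0,-0.06,0],[-1,0,0,-0.06,0],[-1,0,0,-0.06,0]]]' 4
python3 - <<'E'
from h import *
shot('wrist','w10'); im,_=shot("scene"); t,_=shot("top","t10")
a=cv2.resize(im[80:240,260:480,::-1],None,fx=2,fy=2,interpolation=cv2.INTER_CUBIC)
w=cv2.imread("pics/w10.png")[40:280,220:460]
w=cv2.resize(w,(320,320)); cv2.imwrite("pics/s10.png",np.hstack([a,w]))
E
```

```text
time: 19.47
tool_pos: [0.5446, 0.2414, 0.1369]
tool_rot: [-3.14, -0.005, -3.114]
contact_force: [-0.7, 1.1, 2.2]
opening: 0.0549
grip_force: 0.1
time: 19.88
tool_pos: [0.5477, 0.2432, 0.1415]
tool_rot: [3.141, 0.003, -3.112]
contact_force: [1.1, 0.3, -0.5]
opening: 0.0325
grip_force: 0.0
time: 20.3
tool_pos: [0.5475, 0.2431, 0.1406]
tool_rot: [3.141, 0.002, -3.112]
contact_force: [0.5, -0.6, 6.4]
opening: 0.0256
grip_force: 8.0
time: 20.72
tool_pos: [0.5465, 0.243, 0.2307]
tool_rot: [-3.141, -0.001, -3.112]
contact_force: [0.6, 0.1, -0.8]
opening: 0.0253
grip_force: 8.0
time: 21.13
tool_pos: [0.547, 0.2432, 0.2904]
tool_rot: [3.141, 0.002, -3.112]
contact_force: [0.6, 0.4, -2.8]
opening: 0.026
grip_force: 4.0
```

View pics/s10.png

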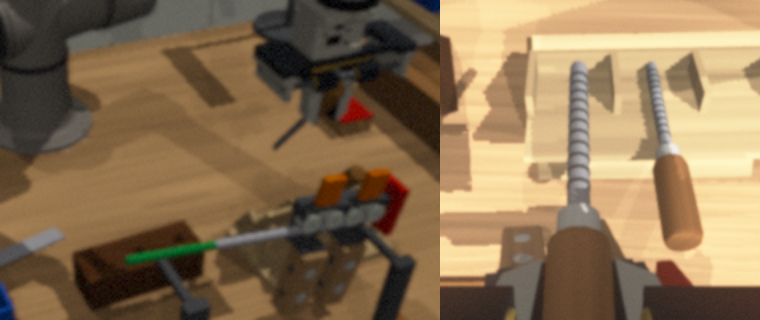

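```bash

cat > tilt.py <<'E'
from h import *
from scipy.optimize import brentq
def tilt(s=.157,show=True):
    im,c=shot("wrist"); o=robot.observe(); hsv=cv2.cvtColor(im,cv2.COLOR_RGB2HSV).astype(int)
    G=np.array(o["tool_pos"])+[0,0,.011]; Rm=R.from_euler('xyz',o["tool_rot"]).as_matrix(); tx=Rm[:,0]
    m=((hsv[...,1]<70)|((hsv[...,0]>90)&(hsv[...,0]<140)))&(hsv[...,2]>50); m=m.astype(np.uint8)
    cand=[b for b in blobs(m,80) if abs(b[1][0]-323)<30 and b[3][1]<230]
    out=[]
    for b in cand:
        x,y,w,h=b[3]; 
        def f(th): return proj(c,G+s*np.array([tx[0]*np.sin(th),tx[1]*np.sin(th),-np.cos(th)]))[1]-y-3
        try: th=brentq(f,-.3,1.4)
        except ValueError: th=np.nan
        out.append((b[0],b[3],round(float(np.degrees(th)),1)))
    return im,c,out
if __name__=="__main__": print(tilt()[2])
E
python3 tilt.py
python3 -m jog '[[[-1,0,0,0,0],[-1,0,0,0,0],[-1,0,0,0,0],[-1,0,0,0,0],[-1,0,0,0,0]]]' 3
python3 tilt.py
```

```text
[(np.int32(2221), array([308,  85,  73, 128], dtype=int32), 34.9)]
time: 21.75
tool_pos: [0.5469, 0.243, 0.2895]
tool_rot: [-3.141, -0.0, -3.112]
contact_force: [0.7, 0.4, -0.7]
opening: 0.0259
grip_force: 3.0
[(np.int32(1886), array([308, 102,  72, 113], dtype=int32), 29.0)]
```

```bash

python3 -m jog '[[[-1,0,0,0,0],[-1,0,0,0,0],[-1,0,0,0,0],[-1,0,0,0,0],[-1,0,0,0,0]]]' 3 | head -1
python3 tilt.py
python3 -m jog '[[[-1,0,0,0,0],[-1,0,0,0,0],[-1,0,0,0,0],[-1,0,0,0,0],[-1,0,0,0,0]]]' 3 |head -1
python3 -m jog '[[[-1,0,0,0,0],[-1,0,0,0,0],[-1,0,0,0,0],[-1,0,0,0,0],[-1,0,0,0,0]]]' 3 |tail -2
python3 tilt.py
```

```text
time: 22.22
[(np.int32(1897), array([308, 102,  72, 113], dtype=int32), 29.0)]
time: 22.68
opening: 0.0257
grip_force: 3.0
[(np.int32(1893), array([308, 102,  72, 113], dtype=int32), 29.0)]
```

```bash

python3 -m jog '[[[-1,0.041,0,0,0],[-1,0.07,0,0,0],[-1,0.09,0,0,0],[-1,0.1,0,0,0],[-1,0.1,0,0,0]]]' 3
python3 tilt.py
python3 -m jog '[[[-1,0,0,-0.04,0],[-1,0,0,0,0],[-1,0,0,-0.04,0],[-1,0,0,0,0],[-1,0,0,0,0]]]' 3 | tail -2
python3 tilt.py
```

```text
time: 23.57
tool_pos: [0.4456, 0.2403, 0.2904]
tool_rot: [3.141, 0.001, -3.111]
contact_force: [-0.5, 0.5, -0.7]
opening: 0.0259
grip_force: 3.0
[(np.int32(844), array([310, 159,  28,  66], dtype=int32), 9.2), (np.int32(6086), array([263, 169, 131, 173], dtype=int32), 5.5)]
opening: 0.0259
grip_force: 3.0
[(np.int32(666), array([311, 170,  26,  56], dtype=int32), 6.3), (np.int32(6181), array([263, 173, 140, 169], dtype=int32), 5.2)]
```

```bash

python3 -m jog '[[[-1,0,-0.01,0,0],[-1,-0.01,-0.03,0,0],[-1,-0.015,-0.055,0,0],[-1,-0.02,-0.08,0,0],[-1,-0.025,-0.105,0,0]]]' 8
python3 -m jog '[[[-1,0,-0.025,0,0],[-1,-0.005,-0.045,0,0],[-1,-0.008,-0.06,0,0],[-1,-0.008,-0.068,0,0],[-1,-0.008,-0.072,0,0]]]' 8
python3 -m jog '[[[-1,0,0,0,0],[-1,0,0,0,0]]]' 8
python3 - <<'E'
from tilt import *
np.set_printoptions(precision=4,suppress=True)
im,c,o=tilt(); print(o); cv2.imwrite("pics/w11.png",im[...,::-1])
hsv=cv2.cvtColor(im,cv2.COLOR_RGB2HSV)
m=mask(im,(0,80,25),(14,255,120))
for b in blobs(m,300): print("wood",b[0],b[1],[np.round(x,1) for x in b[2]],b[3])
for P in((.4841,.0646,.06),(.4893,0,.06),(.4933,-.0661,.06)): print(proj(c,P))
im,c=shot("top"); 
m=mask(im,(0,80,20),(14,255,90)); m[:200]=0;m[260:]=0;m[:,260:370]=m[:,260:370];m[:,:250]=0;m[:,370:]=0
for b in blobs(m,100): print("top",b[0],b[1],[np.round(x,1) for x in b[2]],b[3])
E
```

```text
time: 24.5
tool_pos: [0.4777, 0.1344, 0.2923]
tool_rot: [3.142, 0.006, -3.112]
contact_force: [1.1, 0.0, -1.0]
opening: 0.0259
grip_force: 8.0
time: 24.92
tool_pos: [0.4868, 0.0626, 0.2914]
tool_rot: [-3.141, 0.004, -3.114]
contact_force: [0.1, 0.5, -2.0]
opening: 0.026
grip_force: 8.0
time: 25.08
tool_pos: [0.4855, 0.0644, 0.2904]
tool_rot: [3.141, 0.001, -3.112]
contact_force: [-0.9, -0.3, -0.8]
opening: 0.0257
grip_force: 8.0
[(np.int32(635), array([312, 170,  24,  55], dtype=int32), 4.5)]
wood 1773 [88.3762 37.8127] [array([90.3, 38.7]), array([95. , 23.5]), np.float64(64.9)] [61  0 54 84]
wood 457 [293.9716 124.9716] [array([292. , 124.9]), array([  3.7, 146.1]), np.float64(88.3)] [219 122 147   7]
wood 2413 [246.518 159.765] [array([262.5, 160.5]), array([45., 97.]), np.float64(90.0)] [214 138  98  46]
wood 3057 [322.1865 256.3664] [array([322.5, 252.5]), array([61., 67.]), np.float64(90.0)] [289 222  68  62]
wood 475 [556.9895 241.6863] [array([558.9, 243.8]), array([44.3, 15.2]), np.float64(63.4)] [545 222  26  46]
wood 979 [453.1726 266.2952] [array([445.4, 263.6]), array([95.1, 30.7]), np.float64(14.5)] [398 251  92  36]
wood 3986 [208.5003 275.5015] [array([186.3, 288.3]), array([ 64.7, 186.5]), np.float64(73.9)] [ 88 254 187  76]
wood 1641 [323.2584 324.8921] [array([323., 326.]), array([70., 30.]), np.float64(-0.0)] [288 311  71  31]
[324.4928 165.9176]
[272.0891 168.6388]
[218.6925 170.3641]
top 660 [322.4288 236.6545] [array([320.7, 233.9]), array([27. , 34.5]), np.float64(88.0)] [304 220  35  29]
top 390 [280.8923 239.2462] [array([281. , 238.5]), array([19., 22.]), np.float64(90.0)] [270 229  23  20]
```

View pics/w11.png

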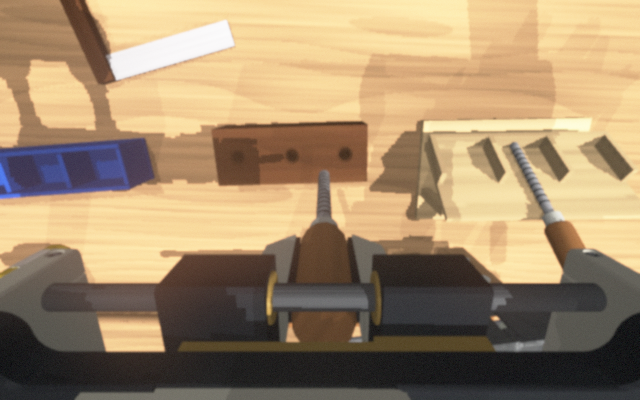

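```bash

cat > holes.py <<'E'
from h import *
np.set_printoptions(precision=4,suppress=True)
def holes(guess,im=None,c=None):
    if im is None: im,c=shot("wrist")
    g=cv2.GaussianBlur(cv2.cvtColor(im,cv2.COLOR_RGB2GRAY),(3,3),0); out=[]
    for u,v in guess:
        for _ in range(3):
            u0,v0=int(round(u)),int(round(v)); p=g[v0-7:v0+8,u0-7:u0+8].astype(float); w=np.clip(np.percentile(p,30)-p-3,0,None)
            yy,xx=np.mgrid[v0-7:v0+8,u0-7:u0+8]; u,v=(w*xx).sum()/w.sum(),(w*yy).sum()/w.sum()
        P=onz(c,(u,v),.06); out.append(P); print((round(u,1),round(v,1)),P)
    return out
E
python3 - <<'E'
from holes import *
im=cv2.imread("pics/w11.png")[...,::-1].copy(); c=cam("wrist")
H=holes([(238,156),(292,155),(345,154)],im,c); print(np.linalg.norm(H[0]-H[1]),np.linalg.norm(H[1]-H[2]))
o=robot.observe(); print(o["tool_pos"],o["tool_rot"])
# foot pixel approx (324,174): point along ray at spindle plane
for z in(.14,.15): print(onz(c,(324,174),z))
print(delta(H[2]))
E
```

```text
(np.float64(239.0), np.float64(156.3)) [ 0.4745 -0.0395  0.06  ]
(np.float64(291.4), np.float64(155.7)) [0.4719 0.0243 0.06  ]
(np.float64(344.9), np.float64(153.7)) [0.4676 0.0894 0.06  ]
0.06387004205911558 0.06522968956920934
[0.4852 0.0649 0.2899] [ 3.1415  0.0006 -3.1113]
[0.4746 0.0641 0.14  ]
[0.4722 0.0641 0.15  ]
(array([0.0169, 0.025 , 0.2299]), None)
```

```bash

python3 -m jog '[[[-1,0.002,0.01,0,0],[-1,0.005,0.02,0,0],[-1,0.005,0.025,0,0],[-1,0.005,0.025,0.02,0],[-1,0.005,0.025,0.04,0]]]' 8 |head -2
python3 -m jog '[[[-1,0,0,0.01,0],[-1,0,0,0.02,0],[-1,0,0,0.025,0],[-1,0,0,0.025,0],[-1,0,0,0.025,0]]]' 8
python3 - <<'E'
from tilt import *; import holes
im,c,o=tilt(); print(o); cv2.imwrite("pics/w12.png",im[...,::-1])
for P in((.4745,-.0395,.06),(.4719,.0243,.06),(.4676,.0894,.06)): print(proj(c,P))
holes.holes([proj(c,P) for P in((.4745,-.0395,.06),(.4719,.0243,.06))],im,c)
g=cv2.cvtColor(im,cv2.COLOR_RGB2GRAY); u,v=proj(c,(.4676,.0894,.06)).astype(int)
print(u,v); print(g[v-14:v+26:2,u-14:u+16:2])
E
```

```text
time: 25.6
tool_pos: [0.4798, 0.0904, 0.2502]
time: 26.02
tool_pos: [0.4794, 0.0895, 0.2249]
tool_rot: [-3.142, 0.0, -3.112]
contact_force: [0.5, 0.7, 0.2]
opening: 0.0256
grip_force: 8.0
[(np.int32(671), array([311, 169,  25,  57], dtype=int32), 5.1)]
[199.0675 172.6046]
[261.18   171.8485]
[324.725  169.5017]holes.py:9: RuntimeWarning: invalid value encountered in scalar divide
  yy,xx=np.mgrid[v0-7:v0+8,u0-7:u0+8]; u,v=(w*xx).sum()/w.sum(),(w*yy).sum()/w.sum()
Traceback (most recent call last):
  File "holes.py", line 8, in holes
    u0,v0=int(round(u)),int(round(v)); p=g[v0-7:v0+8,u0-7:u0+8].astype(float); w=np.clip(np.percentile(p,30)-p-3,0,None)
              ~~~~~^^^
ValueError: cannot convert float NaN to integer
```

```bash

python3 -m jog '[[[-1,0,0,0.006,0],[-1,0,0,0.012,0],[-1,0,0,0.018,0],[-1,0,0,0.023,0],[-1,0,0,0.028,0]]]' 8
python3 - <<'E'
from h import *
im,c=shot("wrist","w13")
h=proj(c,(.4676,.0894,.06)); print(h)
hsv=cv2.cvtColor(im,cv2.COLOR_RGB2HSV)
u,v=h.astype(int)
print(hsv[v-16:v+30:2,u-16:u+18:2,1]);print(hsv[v-16:v+30:2,u-16:u+18:2,2])
E
```

```text
time: 26.48
tool_pos: [0.4798, 0.089, 0.1965]
tool_rot: [-3.142, 0.001, -3.113]
contact_force: [0.6, 0.7, 0.3]
opening: 0.0259
grip_force: 8.0
[325.35447439 175.56100865]
[[138 146 140 141 144 142 139 142 143 145 145 144 149 139 135 135 140]
 [141 139 144 140 142 143 150 145 145 145 136 145 140 148 142 139 137]
 [145 144 142 141 142 134 143 145 142 145 144 143 138 140 136 143 139]
 [136 145 135 141 147 140 138 141 141 141 139 143 141 143 143 142 141]
 [141 139 138 138 139 141 143 135 132 140 141 136 145 140 141 144 138]
 [134 145 137 134 139 124  95  60  66 102 138 133 138 147 141 145 139]
 [135 132 127 146 128  77  23  15  12  29 106 134 142 137 142 141 141]
 [136 150 130 135 118  35  19  26  18  12  54 132 143 140 144 138 141]
 [135 136 141 131 124  41  24  23  15  18  43 123 143 145 138 140 140]
 [137 135 127 134 111  40  25  19  15  10  38 129 138 147 142 139 139]
 [132 130 123 124 112  30  23  21  20  10  29 120 134 135 142 140 142]
 [138 135 146 145 109  36  19  21  19  14  33 120 138 142 138 144 139]
 [142 139 143 143 107  30  20  14  15  15  32 115 136 134 133 145 139]
 [136 
[... 1638 characters left out ...]
125 124 110  96  94 106 112 126 117 107 122 129 127 128 131]
 [127 127 129 129 115  94 106 111 123 127 116 114 123 125 129 130 127]
 [125 127 128 125 108  95  94  94 101 116 124 114 111 120 125 127 126]
 [123 125 124 122 105  98 103 100  98 103 116 112 114 123 127 127 129]
 [130 126 125 121 104  95  95 100  96  93  97 108 116 121 130 128 130]
 [136 135 129 130 108  99 102 104 105 102  92 109 121 124 135 135 135]
 [140 138 135 136 111  89  94  97  97  93  92 113 123 127 136 139 137]
 [140 140 136 135 104  94 101 103 106 101  90 115 124 122 127 138 137]
 [142 138 141 136 104  93  90  94  94  90  91 111 124 122 126 138 136]
 [143 139 143 135 100 100 106 109 109  98  89 109 123 125 125 134 140]]
```

```bash

python3 -m jog '[[[-1,0,0,0.004,0],[-1,0.001,0,0.008,0],[-1,0.002,0,0.012,0],[-1,0.003,0,0.015,0],[-1,0.004,0,0.018,0]]]' 6
python3 tilt.py
```

```text
time: 26.95
tool_pos: [0.4753, 0.0889, 0.1783]
tool_rot: [-3.142, -0.0, -3.112]
contact_force: [0.5, 1.2, -0.5]
opening: 0.0259
grip_force: 6.0
[(np.int32(642), array([311, 179,  25,  49], dtype=int32), 1.1)]
```

```bash

python3 -m jog '[[[-1,0.002,0,0.004,0],[-1,0.004,0,0.008,0],[-1,0.006,0,0.011,0],[-1,0.007,0,0.014,0],[-1,0.007,0,0.016,0]]]' 6
python3 tilt.py
```

```text
time: 27.42
tool_pos: [0.468, 0.0887, 0.1622]
tool_rot: [-3.142, -0.001, -3.112]
contact_force: [0.3, -0.1, -0.5]
opening: 0.026
grip_force: 6.0
[(np.int32(506), array([311, 192,  25,  38], dtype=int32), -3.5)]
```

```bash

python3 -m jog '[[[-1,0,0,0.003,0],[-1,0,0,0.006,0],[-1,0,0,0.008,0],[-1,0,0,0.009,0],[-1,0,0,0.009,0]]]' 6
python3 tilt.py
```

```text
time: 27.88
tool_pos: [0.4683, 0.0887, 0.1533]
tool_rot: [-3.142, -0.001, -3.112]
contact_force: [0.3, -0.4, -0.8]
opening: 0.0256
grip_force: 6.0
[(np.int32(482), array([311, 195,  25,  35], dtype=int32), -4.5)]
```

```bash

python3 -m jog '[[[-1,0,0,0.002,0],[-1,0,0,0.004,0],[-1,0,0,0.006,0],[-1,0,0,0.007,0],[-1,0,0,0.007,0]]]' 6
python3 -m jog '[[[-0.4,0,0,0,0],[-0.4,0,0,0,0],[-0.1,0,0,0,0],[-0.1,0,0,0,0],[-0.1,0,0,0,0]]]' 6
```

```text
time: 28.35
tool_pos: [0.4696, 0.0887, 0.1477]
tool_rot: [-3.142, 0.003, -3.112]
contact_force: [0.3, 0.3, 7.1]
opening: 0.0254
grip_force: 6.0
time: 28.77
tool_pos: [0.4682, 0.0887, 0.1465]
tool_rot: [-3.142, -0.0, -3.112]
contact_force: [0.1, 0.5, 0.6]
opening: 0.0403
grip_force: 0.0
```

```bash

python3 -m jog '[[[-0.1,0,0,-0.02,0],[-0.1,0,0,-0.05,0],[-0.1,0,0,-0.08,0],[-0.1,0,0,-0.11,0],[-0.1,0,0,-0.14,0]]]' 8 |head -2
python3 -m jog '[[[0.2,-0.01,0.03,-0.01,0],[0.2,-0.02,0.06,-0.01,0],[0.2,-0.03,0.09,-0.01,0],[0.2,-0.04,0.12,-0.01,0],[0.2,-0.05,0.15,-0.01,0]]]' 
python3 -m jog '[[[0.2,-0.015,0.03,0,0],[0.2,-0.03,0.06,0,0],[0.2,-0.035,0.073,0,0],[0.2,-0.035,0.073,0,0],[0.2,-0.035,0.073,0,0]]]' 
python3 - <<'E'
from h import *
np.set_printoptions(precision=4,suppress=True)
print(delta((.545,.314,.141),-3.112)); im,w=shot('wrist','w14'); t,c=shot("top","t14")
hsv=cv2.cvtColor(im,cv2.COLOR_RGB2HSV)
m=mask(im,(3,120,60),(14,230,170))
for b in blobs(m,200): print(b[0],b[1],[np.round(x,1) for x in b[2]],b[3])
for s in(.122,.147,.192,0): P=np.array((.4607,.3125,.031))+s*np.array((.5736,.017,.819)); print(s,P,proj(w,P))
m=mask(t,(4,90,40),(16,220,170)); m[:170]=0;m[260:]=0;m[:,:150]=0;m[:,350:]=0
for b in blobs(m,25): print("br",b[0],b[1],[np.round(x,1) for x in b[2]],b[3])
print(proj(c,(.468,.089,.192)),proj(c,(.468,.089,.14)))
E
```

```text
time: 29.18
tool_pos: [0.468, 0.0887, 0.288]
time: 29.6
tool_pos: [0.5141, 0.2415, 0.2966]
tool_rot: [-3.141, -0.0, -3.113]
contact_force: [0.8, 0.0, 0.4]
opening: 0.0553
grip_force: 0.0
time: 30.02
tool_pos: [0.5466, 0.3144, 0.2956]
tool_rot: [-3.141, -0.002, -3.111]
contact_force: [-0.0, 0.5, 0.6]
opening: 0.0555
grip_force: 0.0
(array([ 0.0013, -0.0002,  0.1546]), np.float64(0.0008557297166924549))
5605 [607.1963 127.6407] [array([613. , 116.2]), array([ 62., 237.]), np.float64(14.9)] [559   0  81 238]
9827 [90.4088 96.5493] [array([90.6, 96.2]), array([ 64. , 181.5]), np.float64(88.2)] [  0  63 183  68]
1480 [319.3649 188.4399] [array([319., 189.]), array([68., 26.]), np.float64(90.0)] [306 155  27  69]
720 [323.2417 251.4958] [array([323. , 257.4]), array([30.5, 50.6]), np.float64(8.5)] [309 232  32  52]
498 [136.0643 250.3554] [array([131.5, 258. ]), array([24., 99.]), np.float64(90.0)] [ 82 246 100  25]
0.122 [0.5307 0.3146 0.1309] [325.2851 165.9088]
0.147 [0.545  0.315  0.1514] [325.3469 184.7862]
0.192 [0.5708 0.3158 0.1882] [325.4752 223.9724]
0 [0.4607 0.3125 0.031 ] [325.0518  94.6598]
br 8875 [287.8365 214.3948] [array([268.5, 214.5]), array([161.,  89.]), np.float64(-0.0)] [188 170 162  90]
br 197 [154.6853 207.9239] [array([156., 211.]), array([26., 12.]), np.float64(90.0)] [150 198  13  27]
br 88 [189.     205.1705] [array([187.1, 203.4]), array([21.6,  9.1]), np.float64(34.7)] [177 199  19  14]
[276.3916 230.4309] [278.1211 232.4356]
```

```bash

python3 -m jog '[[[0.2,0.001,-0.0045,0.03,0],[0.2,0.001,-0.0045,0.065,0],[0.2,0.001,-0.0045,0.1,0],[0.2,0.001,-0.0045,0.135,0],[0.2,0.001,-0.0045,0.1545,0]]]' 8 |tail -3
python3 -m jog '[[[0.2,0,0,0,0],[-1,0,0,0,0],[-1,0,0,0,0],[-1,0,0,0,0],[-1,0,0,0,0]]]' 8
python3 -m jog '[[[-1,0,0,0,0],[-1,0,0,0,0],[-1,0,0,0,0],[-1,0,0,0,0],[-1,0,0,0,0]]]' 8
python3 -m jog '[[[-1,0,0,-0.01,0],[-1,0,0,-0.03,0],[-1,0,0,-0.05,0],[-1,0,0,-0.07,0],[-1,0,0,-0.09,0]]]' 8
python3 -m jog '[[[-1,0,0,-0.02,0],[-1,0,0,-0.04,0],[-1,0,0,-0.06,0],[-1,0,0,-0.06,0],[-1,0,0,-0.06,0]]]' 3
python3 tilt.py
python3 -m jog '[[[-1,0.041,0,0,0],[-1,0.07,0,0,0],[-1,0.09,0,0,0],[-1,0.1,0,0,0],[-1,0.1,0,0,0]]]' 3
python3 tilt.py
python3 -m jog '[[[-1,0,0,-0.04,0],[-1,0,0,0,0],[-1,0,0,-0.04,0],[-1,0,0,0,0],[-1,0,0,0,0]]]' 3 | tail -2
python3 tilt.py
```

```text
contact_force: [-0.8, -0.8, 0.2]
opening: 0.055
grip_force: 0.0
time: 30.95
tool_pos: [0.5469, 0.3097, 0.1443]
tool_rot: [3.14, 0.004, -3.113]
contact_force: [0.2, -0.5, 0.2]
opening: 0.0334
grip_force: 0.0
time: 31.37
tool_pos: [0.5467, 0.3097, 0.1434]
tool_rot: [3.141, 0.002, -3.112]
contact_force: [0.1, -0.7, 7.0]
opening: 0.0259
grip_force: 8.0
time: 31.78
tool_pos: [0.5456, 0.3095, 0.2332]
tool_rot: [-3.141, -0.001, -3.112]
contact_force: [0.2, -0.2, -1.7]
opening: 0.0259
grip_force: 8.0
time: 32.2
tool_pos: [0.546, 0.3097, 0.293]
tool_rot: [3.141, 0.002, -3.112]
contact_force: [0.4, -0.0, -1.3]
opening: 0.026
grip_force: 3.0
[(np.int32(266), array([272,  67,  90,   8], dtype=int32), 40.3), (np.int32(1754), array([309,  95,  30, 114], dtype=int32), 31.1)]
time: 32.67
tool_pos: [0.4441, 0.3066, 0.2915]
tool_rot: [-3.141, -0.002, -3.111]
contact_force: [0.5, 0.4, -0.5]
opening: 0.026
grip_force: 3.0
[(np.int32(862), array([310, 154,  28,  67], dtype=int32), 11.2)]
opening: 0.026
grip_force: 3.0
[(np.int32(680), array([311, 166,  26,  57], dtype=int32), 7.8)]
```

```bash

python3 -m jog '[[[-1,0,0,-0.015,0],[-1,0,0,-0.035,0],[-1,0,-0.01,-0.055,0],[-1,0,-0.03,-0.07,0],[-1,0,-0.055,-0.08,0]]]' 8 |head -2
python3 -m jog '[[[-1,0,-0.025,0,0],[-1,0,-0.05,0,0],[-1,0,-0.075,0,0],[-1,0,-0.1,0,0],[-1,0,-0.125,0,0]]]' 8 |head -2
python3 -m jog '[[[-1,0,-0.025,0,0],[-1,0,-0.05,0,0],[-1,0,-0.075,0,0],[-1,0,-0.1,0,0],[-1,0,-0.125,0,0]]]' 8 |head -2
python3 -m jog '[[[-1,-0.01,-0.02,0,0],[-1,-0.02,-0.035,0,0],[-1,-0.028,-0.04,0,0],[-1,-0.031,-0.041,0,0],[-1,-0.031,-0.041,0,0]]]' 8 |head -2
python3 -m jog '[[[-1,0,0,0.02,0],[-1,0,0,0.05,0],[-1,0,0,0.07,0],[-1,0,0,0.08,0],[-1,0,0,0.08,0]]]' 8 
python3 - <<'E'
from tilt import *; np.set_printoptions(precision=4,suppress=True)
im,c,o=tilt(); print(o); cv2.imwrite("pics/w15.png",im[...,::-1])
g=cv2.cvtColor(im,cv2.COLOR_RGB2GRAY)
for P in((.4745,-.0395,.06),(.4719,.0243,.06),(.468,.089,.204)):
    u,v=proj(c,P); print((u,v))
gb=cv2.GaussianBlur(g,(3,3),0); u,v=proj(c,(.4745,-.0395,.06)).astype(int)
bh=cv2.morphologyEx(gb,cv2.MORPH_BLACKHAT,cv2.getStructuringElement(cv2.MORPH_ELLIPSE,(29,29)))
print(bh[v-20:v+22:3,u-20:u+80:4])
m=mask(im,(0,80,25),(14,255,125))
for b in blobs(m,300): print("wood",b[0],b[1],[np.round(x,1) for x in b[2]],b[3])
E
```

```text
time: 33.6
tool_pos: [0.4501, 0.2525, 0.3761]
time: 34.02
tool_pos: [0.4535, 0.1254, 0.3748]
time: 34.43
tool_pos: [0.4571, -0.0002, 0.3748]
time: 34.85
tool_pos: [0.4885, -0.0385, 0.3728]
time: 35.27
tool_pos: [0.4861, -0.037, 0.2904]
tool_rot: [3.14, -0.004, -3.111]
contact_force: [-0.5, 0.7, -0.9]
opening: 0.0257
grip_force: 8.0
[(np.int32(665), array([312, 166,  24,  57], dtype=int32), 6.7)]
(np.float64(322.3510794612282), np.float64(158.7067352863126))
(np.float64(374.57823168151776), np.float64(158.08985157014843))
(np.float64(485.9513564629406), np.float64(188.55696264376476))
[[ 2  2  0  1  1  1  0  0  0  0  0  0  0  0  1  2  0  0  0  0  0  0  0  1
   0]
 [ 0  2  2  4  6  3  3  4  2  2  3  4  2  0  2  1  1  1  1  1  1  1  1  1
   1]
 [ 2  1  2  3  4  4  7  6  7  7  8  7  6  0  0  8  2  5  5  5  4  4  5  2
   0]
 [ 0  1  1  2  1  0  1  0  4  6  7  7  1  5 20 29 27 28 28 28 30 30 30 26
   7]
 [ 2  1  2  2  3  1  0  1  0  2  4  8  6 26 32 32 33 33 36 33 32 38 37 37
  29]
 [ 2  3  3  4 13 17  6  1  3  2  2  5 13 31 30 33 32 39 44 37 33 36 36 36
  34]
 [ 3  4  4 11 35 37 22  2  1 
[... 463 characters left out ...]
1 25 19  6  5  3  1  1  0  2  2  1  0  0  0  0  0  1  2  1  0
   0]
 [22 21 20 22 30 23  4  7  3  2  0  0  1  2  0  1  1  1  0  0  2  4  5  3
   1]]
wood 4360 [409.853  155.7007] [array([393.6, 148.1]), array([194.2,  63.5]), np.float64(11.6)] [298 124 191  73]
wood 3127 [322.0969 255.0745] [array([322., 251.]), array([62., 66.]), np.float64(90.0)] [289 220  67  63]
wood 716 [432.3464 260.7975] [array([430. , 262.7]), array([112.9,  23.1]), np.float64(5.9)] [374 253 112  28]
wood 3295 [217.0428 271.7958] [array([207.8, 272.2]), array([ 39.1, 135.4]), np.float64(83.0)] [141 254 135  44]
wood 1526 [323.6507 324.8558] [array([325. , 326.5]), array([66., 29.]), np.float64(0.0)] [292 312  67  30]
```

```bash

python3 -m jog '[[[-1,-0.004,-0.0025,0.02,0],[-1,-0.004,-0.0025,0.045,0],[-1,-0.004,-0.0025,0.065,0],[-1,-0.004,-0.0025,0.075,0],[-1,-0.004,-0.0025,0.08,0]]]' 8
python3 -m jog '[[[-1,0,0,0,0]]]' |sed -n 2,4p
python3 - <<'E'
from tilt import *; np.set_printoptions(precision=4,suppress=True,linewidth=150)
im,c,o=tilt(); print(o)
hsv=cv2.cvtColor(im,cv2.COLOR_RGB2HSV); u,v=proj(c,(.474,-.0397,.06)).astype(int); print(u,v)
print(hsv[v-16:v+20:3,u-18:u+20:3,1]);print(hsv[v-16:v+20:3,u-18:u+20:3,2])
E
```

```text
time: 35.73
tool_pos: [0.4913, -0.0402, 0.2121]
tool_rot: [3.142, -0.0, -3.112]
contact_force: [-0.1, 0.5, -0.3]
opening: 0.0259
grip_force: 8.0
tool_pos: [0.4915, -0.0404, 0.2125]
tool_rot: [-3.141, 0.0, -3.112]
contact_force: [-0.1, -0.5, -0.4]
[(np.int32(697), array([311, 165,  26,  58], dtype=int32), 6.7)]
325 166
[[143 140 136 142 141 140 136 139 138 145 143 139 143]
 [142 139 145 140 140 148 134 143 143 143 139 143 138]
 [141 138 141 143 137 142 148 141 138 140 138 145 141]
 [139 145 138 141 133 143 139 145 141 137 137 141 145]
 [138 140 139 133 135 140 135 141 143 138 142 144 146]
 [139 124 133 129 138  81  70 119 145 139 140 144 139]
 [131 129 133 135  57  21  16  35 136 143 142 137 141]
 [130 140 130 129  47  25  13  19 135 144 143 141 146]
 [133 137 144 137  42  20  18  21 128 147 139 143 141]
 [141 135 133 141  39  23  16  18 136 144 137 141 141]
 [137 138 135 131  37  19  16  18 125 140 139 139 138]
 [137 138 138 133  34  25  16  23 130 137 145 135 138]]
[[139 138 139 135 137 135 133 130 124 121 125 128 127]
 [142 139 137 142 140 136 135 134 132 134 136 130 129]
 [139 139 137 134 138 133 131 132 137 135 137 132 134]
 [138 134 139 136 132 128 128 128 134 134 134 134 132]
 [135 122 119 119 106  91  89  96 118 135 133 133 133]
 [110 101  96  83  72  91  91  75  97 132 137 135 138]
 [ 97  95  90  83  94 111 128 110  90 123 131 132 134]
 [ 96  93  92  87  98 111 120 119  87 124 130 128 129]
 [109 108 117 119  98 112 125 122  98 128 130 130 127]
 [125 128 132 127  97 111 128 128 107 129 128 125 130]
 [130 129 128 125  97 110 127 129 116 124 128 127 129]
 [130 129 129 127  97 110 130 123 112 119 127 128 129]]
```

```bash

python3 -m jog '[[[-1,-0.001,0,0.005,0],[-1,-0.001,0,0.01,0],[-1,-0.001,0,0.014,0],[-1,-0.001,0,0.018,0],[-1,0,0,0.022,0]]]' 6 | sed -n 2,4p
python3 -m jog '[[[-1,0.001,0,0.003,0],[-1,0.002,0,0.006,0],[-1,0.004,0,0.009,0],[-1,0.005,0,0.012,0],[-1,0.006,0,0.015,0]]]' 6 | sed -n 2,4p
python3 tilt.py
```

```text
tool_pos: [0.4913, -0.0407, 0.1898]
tool_rot: [-3.141, 0.0, -3.112]
contact_force: [0.4, 0.2, -0.7]
tool_pos: [0.4851, -0.0409, 0.175]
tool_rot: [-3.141, 0.0, -3.113]
contact_force: [-0.3, 0.3, -0.6]
[(np.int32(615), array([311, 177,  25,  48], dtype=int32), 1.8)]
```

```bash

python3 -m jog '[[[-1,0.003,0,0.004,0],[-1,0.006,0,0.008,0],[-1,0.008,0,0.012,0],[-1,0.01,0,0.015,0],[-1,0.01,0,0.017,0]]]' 6 | sed -n 2,4p
python3 -m jog '[[[-1,0,0,0.002,0],[-1,0,0,0.004,0],[-1,0,0,0.006,0],[-1,0,0,0.007,0],[-1,0,0,0.007,0]]]' 6| sed -n 2,4p
python3 tilt.py
```

```text
tool_pos: [0.4746, -0.0411, 0.1576]
tool_rot: [3.141, -0.001, -3.112]
contact_force: [1.0, 0.1, -0.8]
tool_pos: [0.4762, -0.0413, 0.1521]
tool_rot: [-3.141, 0.003, -3.112]
contact_force: [0.0, 0.3, 5.3]
[(np.int32(461), array([311, 195,  25,  34], dtype=int32), -4.8)]
```

Floor reached (about 5 N, same depth as the first one). Releasing, withdrawing, and checking everything.

```bash

python3 -m jog '[[[-0.4,0,0,0,0],[-0.4,0,0,0,0],[-0.1,0,0,0,0],[-0.1,0,0,0,0],[-0.1,0,0,0,0]]]' 6 | sed -n 2,6p
python3 -m jog '[[[-0.1,0,0,-0.02,0],[-0.1,0,0,-0.05,0],[-0.1,0,0,-0.08,0],[-0.1,0,0,-0.11,0],[-0.1,0,0,-0.14,0]]]' 8 |head -2
python3 -m jog '[[[-0.1,0.02,0,-0.03,0],[-0.1,0.05,0,-0.05,0],[-0.1,0.08,0,-0.05,0],[-0.1,0.08,0,-0.05,0],[-0.1,0.08,0,-0.05,0]]]' 8 |head -2
python3 - <<'E'
from h import *; np.set_printoptions(precision=4,suppress=True)
# spindle handle tips expected at top z=.204 above holes, checked in scene and wrist
for n in("scene","wrist"):
    im,c=shot(n,n+"end")
    m=mask(im,(3,110,50),(16,235,190))
    for nm,(x,y) in {"A":(.474,-.040),"B":(.468,.089)}.items():
        for z in(.204,.134): print(n,nm,z,proj(c,(x,y,z)),end=' ')
        print()
    for b in blobs(m,60):
        if b[0]<4000: print(" br",b[0],b[1],[np.round(q,1) for q in b[2]],b[3])
im,c=shot("scene")
for b in blobs(mask(im,(5,180,120),(16,255,255))): print("or",b[0],b[1])
L=np.array([.638,.0172,.2001]); S=np.array([.6238,.3021,.16]); d=(L-S)/np.linalg.norm(L-S)
for a in(.034,.102): print(proj(c,S+d*a+[0,-.0,.061]))
E
```

```text
tool_pos: [0.475, -0.0412, 0.1509]
tool_rot: [3.142, -0.0, -3.112]
contact_force: [-0.1, 1.0, -0.8]
opening: 0.0404
grip_force: 0.0
time: 38.47
tool_pos: [0.4748, -0.0411, 0.2925]
time: 38.88
tool_pos: [0.3945, -0.0435, 0.3417]
scene A 0.204 [307.6792 170.8584] scene A 0.134 [308.0283 190.9279] 
scene B 0.204 [351.0391 159.8316] scene B 0.134 [349.5879 179.6501] 
 br 351 [580.359  14.339] [array([581.9,  16.2]), array([38.1, 34.4]), np.float64(80.5)] [562   0  37  38]
 br 393 [554.7634  24.0331] [array([553.8,  21. ]), array([40.6, 32.9]), np.float64(79.6)] [534   4  37  39]
 br 70 [623.2571 146.2857] [array([622.9, 145.3]), array([ 9.6, 21.5]), np.float64(39.3)] [617 138  15  19]
 br 130 [  9.9    218.6615] [array([  9.3, 218. ]), array([36.8,  4.1]), np.float64(53.7)] [  0 202  21  32]
 br 843 [  5.7841 254.0652] [array([  9., 261.]), array([88., 18.]), np.float64(90.0)] [  0 217  19  89]
wrist A 0.204 [325.8642 261.6987] wrist A 0.134 [325.5302 233.5281] 
wrist B 0.204 [451.9286 259.5803] wrist B 0.134 [429.9588 231.7072] 
 br 783 [335.2733 325.5926] [array([339.3, 327.5]), array([30.3, 81.1]), np.float64(89.1)] [299 312  82  32]
 br 129 [109.9457 346.7752] [array([111., 346.]), array([14., 12.]), np.float64(0.0)] [104 340  15  13]
or 15 [428.7333 126.4667]
or 55 [452.5818 167.4727]
or 35 [427.4571 168.6286]
or 841 [ 64.8906 274.8109]
or 38 [464.1579 250.7105]
or 32 [447.1562 258.4375]
or 558 [399.0161 272.2115]
or 85 [208.4235 265.9647]
or 48 [349.2292 294.8958]
[440.6215 172.5714]
[419.2726 176.0095]
```

```bash
python3 - <<'E'
from h import *; np.set_printoptions(precision=3,suppress=True,linewidth=170)
a=cv2.imread("pics/scene0.png");b=cv2.imread("pics/sceneend.png")
d=(cv2.absdiff(a,b).max(2)>28).astype(np.uint8)
for x in blobs(d,60): print(x[0],x[1],[np.round(q,1) for q in x[2]],x[3])
h=cv2.cvtColor(b,cv2.COLOR_BGR2HSV)
for u0,v0 in((308,171),(351,160)):
    print(h[v0-14:v0+50:4,u0-16:u0+18:4,2])
# jaws vs. stop: orange + white wheels in top
t,c=shot("top")
for x in blobs(mask(t,(5,180,110),(16,255,255))): 
    if x[1][0]<300: print("top tab",x[1],onz(c,x[1],.243))
E
```

```text
339 [82.723  8.351] [array([87.6, 10.4]), array([48.3, 17. ]), np.float64(18.0)] [64  0 45 27]
115 [104.513   3.287] [array([105.,   4.]), array([ 8., 18.]), np.float64(90.0)] [96  0 19  9]
747 [140.368   8.736] [array([136. ,   9.5]), array([60., 19.]), np.float64(-0.0)] [106   0  61  20]
916 [273.877  26.535] [array([274.2,  27.4]), array([78.1, 32.3]), np.float64(51.3)] [246   0  64  55]
558 [296.366  16.357] [array([297.2,  16.9]), array([38.1, 23.2]), np.float64(80.2)] [283   0  29  37]
921 [331.738  19.617] [array([331. ,  20.5]), array([41., 26.]), np.float64(90.0)] [318   0  27  42]
253 [61.075 19.838] [array([61.2, 23.9]), array([42.5, 10.8]), np.float64(74.7)] [54  3 19 41]
833 [84.593 30.262] [array([84.5, 30.8]), array([35.4, 27.5]), np.float64(71.6)] [69 13 34 34]
2789 [320.825  88.93 ] [array([316.5,  88.7]), array([87.7, 62. ]), np.float64(81.7)] [284  42  64  93]
290 [89.79  59.014] [array([87.4, 60.3]), array([37.2, 24.6]), np.float64(10.9)] [71 45 35 28]
122 [274.566  53.189] [array([274.8,  55. ]), array([18.4, 12.5]), np.float64(48.0)] [267  46  19  16]
105 [281.6
[... 2481 characters left out ...]
128 128 126 126 143 144]
 [129 128 127 125 126 125 125 133 147]
 [126 126 125 130 130 133 133 133 146]
 [132 131 131 124 111 129 135 135 134]
 [155 147 147  98  85 101 132 131 134]
 [152 146 143  91  59 101 131 129 132]
 [147 136 126  74  60 112 146 142 143]
 [132 132 133  70  59 118 142 141 139]
 [140 137 127  64  59 113 126 129 132]
 [131 125 120  93  83 131 131 127 125]
 [149 131 122 109  99 122 121 120 118]
 [142 134 115  86  74 115 118 117 119]
 [106  76  62  51  55  86 132 133 132]
 [ 54  52  45  44  47  57 109 128 124]
 [ 28  34  49  47  72  91 101 106 103]
 [100 109  99  90  73  59  39 106 113]]
top tab [222.796 159.041] [0.634 0.22  0.243]
top tab [195.74 160.1 ] [0.63  0.285 0.243]
```

```bash
python3 -c "
from cell import robot
print(robot.hand_in())"
```

```text
the job is handed in; nothing more can be done
None
```

I handed the job in after 39 s: both jaws hang on the rail, rolled down against the red stop and each other, and both spindles stand fully in the two end sockets of the block. Only two of each were present, nothing touched the bottle, hammer or square, and the hand-in returned no verdict.

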